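# Close up a stack-drilling jig

### The job

Pick up the drill template by its handle, slide it in under the raised hold-down arm and lay it flat on the pile of steel blanks in the jig, up against the three locating pins; the pile is of unknown height, so set it down gently and do not drop it. Then lower the hold-down arm until its foot rests on the template, and lock the arm there by swinging its lever fully down. Leave the oil can and the release bearing where they are.

Things in the scene. Friction and masses are not known exactly. Their poses are not given: they have to be found in the camera images.
- jig: Fixed grey steel base of the stack-drilling jig, 140 (x) x 300 (y) x 12 mm, y from -195 to +105 mm. Origin on the bench, under the middle of the pile; x points away from the robot, z up. Axes of all parts of the jig are parallel to these. A post 20 mm thick stands at (0, -150) mm, top 172 mm above the bench. The +y end and the near (-x) side are open, without pins.
- pile_foot (a point): Middle of the base's upper face, 12 mm above the bench, under the square pile of sheet-steel blanks, 80 (x) x 200 (y) mm, that lies centred there and does not shift. The top of the pile is somewhere between 28 and 60 mm above the bench, different each time.
- side_pin (a point): Top of one of two locating pins beyond the far long side of the pile, at (46.5, +65) mm in the jig's frame; the other is at (46.5, -65). Pins are 12 mm thick, tops 77 mm above the bench. A template centred on the pile lies 0.5 mm clear of all three pins.
- end_pin (a point): Top of the third locating pin, beyond the right end of the pile, at (22, -106.5) mm in the jig's frame; same size.
- template_handle (a point): Middle of the dark bridge handle on the drill template, 30.5 mm above the plate's underside; x across the handle, y along it, z up. The bar is 18 mm thick (x), 86 long (y), from 25 to 40 mm above the underside (screw heads near its ends to 44), on two legs; the gap under it is 54 mm long. At the start the template lies loose on the bench, left of the jig.
- template_top (a point): Middle of the upper face of the template's plate, 8 mm above its underside. The plate is flat, dull grey metal, 80 (x) x 200 (y) x 8 mm, about 0.4 kg, with four drill bushes standing 3 mm proud. Either way round fits the jig.
- template: The same drill template; origin at the middle of the plate's underside, axes as above.
- hold_down: Hold-down arm that slides up and down the post; origin on the post axis, level with the underside of its foot when free. Collar 38 mm thick, 4 to 34 mm above the origin; its arm reaches 65 mm in +y to the foot. With the lever open friction holds it at any height: about 4 N moves it down, about 11 N lifts it. At the start the foot is 110 to 125 mm above the bench.
- hold_down_foot (a point): Middle of the underside of the hold-down's round rubber foot (22 mm thick). It comes down on the template 15 mm from its end. The foot is sprung: it gives up to 5 mm, 2.5 N per mm, and then is solid.
- hold_down_knob (a point): Middle of the top of the black mushroom knob (34 mm thick, 23 mm high) straight above the foot, 66 mm higher; press it down or hold it to move the arm.
- lever_hinge (a point): Centre of the hinge of the lock lever, on the collar's near (-x) side; axes parallel to the jig's. The lever turns about the y axis.
- lever_ball (a point): Centre of the ball (19 mm thick) at the end of the black lock lever, 78 mm from the hinge. With the lever open it points up and towards -x (58 degrees above level); it swings down towards -x.
- lock_lever (a joint): Angle of the lock lever in rad: 0 open (58 degrees above level), 1.01 level, 1.15 fully down at its end stop. From about 0.4 on its cam presses on the post and pinches the arm fast; let go before level, it springs back up to about 0.4, past level it stays down. Takes about 5 to 10 N at the ball.
- oil_can: Copper-coloured oil can with a long thin spout, 68 x 96 x 177 mm, standing beyond the jig's right end; origin at the centre of its underside. To be left alone.
- release_bearing: Clutch release bearing with two ears, 66 x 102 x 42 mm, lying to the right of the jig; origin at the centre of its underside. To be left alone.

How it is judged:
On the way, in this order (a step that is already met when the one before it is completed fails the run):
1. the template lies released on the pile, against the pins, with the hold-down not yet on it (x of template_top in the frame of jig between -0.0045 and 0.003 m and y of template_top in the frame of jig between -0.003 and 0.0045 m and angle between the y axis of template and the y axis of jig, either way round below 0.06 rad and angle between template's own z axis and vertical below 0.03 rad and contact force between template and jig above 0.5 N and contact force between each of the fingers, hold_down and template below 0.1 N), for 0.1 s.
2. the hold-down foot has been brought down onto the template with the lever still open (contact force between hold_down and template above 0.5 N and horizontal distance between template and jig below 0.0075 m and value of joint lock_lever below 0.6 rad), for 0.1 s.
3. the lock lever is swung down (value of joint lock_lever above 0.98 rad), for 0.1 s.
At the end, for the whole second after the job is handed in: The template lies flat (0.03 rad) and at rest on the pile, within 5 mm of the pins at its far side and end and parallel to the jig (0.06 rad); the hold-down foot bears on it (over 0.5 N), at rest; the lever is at least level (0.98 rad); oil can and release bearing not moved (30 mm) (x of template_top in the frame of jig between -0.0045 and 0.003 m and y of template_top in the frame of jig between -0.003 and 0.0045 m and angle between the y axis of template and the y axis of jig, either way round below 0.06 rad and angle between template's own z axis and vertical below 0.03 rad and contact force between hold_down and template above 0.5 N and value of joint lock_lever above 0.98 rad and linear speed of each of template, hold_down below 0.01 m/s); the robot touches nothing.
It fails at once if the template is dropped (moves faster than 0.25 m/s with no finger on it) (contact force between the fingers and template below 0.05 N and linear speed of template above 0.25 m/s).
It fails at once if the template is rammed onto the pile or the jig (over 80 N) (contact force between template and jig above 80 N and contact force between hold_down and template below 0.1 N).
It fails at once if the hold-down is rammed onto the template (over 60 N) (contact force between hold_down and template above 60 N).
It fails at once if the oil can or the release bearing is moved (over 30 mm) (distance of any of oil_can, release_bearing from where it was at the start of the episode above 0.03 m).
It also fails if it takes over 67 s, if anything falls off the work surface, if the arm or the gripper's body presses on something with over 40 N, if the wrist force passes 120 N, or if a joint passes its speed limit or range.

### The arm

A 6-joint arm with a two-finger parallel gripper is mounted at the origin on a cart in front of the work surface, level with it; the furniture and walls round the work are solid. World frame = base frame: x ahead of the robot, y to its left, z up, the work surface at z = 0. Lengths are in m, angles in rad, forces in N, time in s.
With the tool pointing down it reaches from about 0.35 to 0.775 m from the base axis. Payload 7.3 kg.
Tool frame: the origin (TCP) lies at the very end of the fingers, on their centre line; the grasp point (between the pads) lies 19 mm behind it; z points along the fingers, x is the direction in which the jaws open and shut, and the axes are right-handed (so a half turn about z gives the same grasp; the last joint's range is limited). The gripper opens to 92 mm and grips with 3 to 60 N. Pads are 19 mm wide; open, the fingers measure 130 mm over their backs; the gripper's body (75 mm by 190 mm) begins 47 mm behind the grasp point.
Start: joints at [-1.429, 0.342, 1.524, -0, 1.275, -0.146], TCP at [0.149, -0.503, 0.199] pointing down, gripper open.
Joint ranges: [-2.53, 2.53], [-0.77, 2.02], [0.04, 2.7], [-1, 4.14], [0.28, 2.66], [-3.11, 3.11]. Speed limits (rad/s): [2.57, 2.57, 3.14, 3.14, 3.14, 3.14].

### API

Orientations are given as [roll, pitch, yaw] about the fixed x, y, z axes, in that order (R = Rz(yaw) Ry(pitch) Rx(roll)).
In Python, from cell import observe, read_camera, camera_params, hand_in gives the robot as it stands.
- The arm moves only by the tool apply_moves, never from a script. Its argument "increments" is a list of rows, each an object with "grip": the opening, from 0 (shut) to 1 (fully open); "linear": the shift along the world's x, y, z in mm, a list of three; "turn": the turn, a rotation vector about the world's x, y, z in units of 6 degrees (1.0 is 6 degrees), a list of three. A call has 1 to 10 rows; each row is the pose to reach, as a shift and turn from the pose commanded when the call began; what a row does not reach only later rows make up. A row lasts 1/10 s, in which the tool goes at most 50 mm and 8.59 degrees, less where a joint would pass 70% of its speed; a pose out of reach is approached as far as the arm can. A call with a gripper value outside its range is refused whole. The fingers move at their own pace and stop on an object; "grip_force" is the grip in N (left out, the last holds). Time passes only in rows, so rows that repeat a pose let the fingers close. It gives the time, the measured TCP pose, the force and the opening at its end, in the units of the state.
- observe(): the state, without advancing time (a new reading comes with each control period).
- read_camera(name): name is "scene" or "top" or "wrist"; returns the picture (480x640x3 uint8, red, green, blue); there is no depth.
- camera_params(name): a dict with "camera_matrix" (3x3 intrinsics, pixels), "world_to_cam" (4x4, takes a point from world to camera coordinates); the wrist camera has in their place "hand_eye" (4x4, takes a point from camera to tool coordinates, whose origin is the TCP and whose axes are the tool frame's). Camera axes: x right, y up, looking along -z (the intrinsics and any distortion apply to the point x, -y, -z); pixel columns grow to the right and rows downward; lengths in m; the calibration is good to about 2 mm. A picture is of the moment at which its call begins: read the wrist's pose just before it. camera_params takes no time and is no camera call.
- hand_in(): hands the job in, once; it reports no verdict.
The state is a dict: "time": time; "qpos": joint angles; "qvel": joint speeds; "joint_efforts": joint torques, N m; "tool_pos": TCP position; "tool_rot": TCP orientation; "contact_force": force on the tool from outside, world axes, zero at the start; "torque": the same for the moment, N m; "opening": finger opening in m.
Only numpy, scipy, OpenCV 4.12 (cv2) and the standard library are available. Lean on these libraries where they do the work, as an engineer would, in place of code of your own. Each camera call takes 0.05 s, during which the arm holds its last target.

## Working session

There is one attempt and no reset: what is moved stays moved. The work goes in short steps, Python scripts to look and compute and a tool call to move; the robot and the scene stay as the last step left them, time stands still between calls to the robot, and variables do not carry over. Pictures are saved under pics/ and viewed, and the job is handed in when it is done.

Besides the shell and the picture viewer there is one more tool, called by a JSON object that holds its "method" and its "body". apply_moves: Moves the arm, as the interface text tells. Its arguments: {"type":"object","properties":{"increments":{"type":"array","items":{"type":"object","properties":{"grip":{"type":"number"},"linear":{"type":"array","items":{"type":"number"}},"turn":{"type":"array","items":{"type":"number"}}}}},"grip_force":{"type":"number"}},"required":["increments"]}

```bash
mkdir -p pics; ls; python3 - <<'E'
from cell import *
import cv2
print(observe())
for n in ["scene","top","wrist"]:
    cv2.imwrite(f"pics/{n}0.png",read_camera(n)[:,:,::-1]); print(n,camera_params(n))
E
```

```text
pics
{'time': 0.0, 'qpos': array([-1.42900617e+00,  3.42729483e-01,  1.52505326e+00, -2.81400388e-05,
        1.27542456e+00, -1.46000602e-01]), 'qvel': array([ 5.23345346e-04, -7.04834123e-04, -1.01126912e-03,  8.39378850e-04,
        4.21471766e-05,  1.08943530e-03]), 'joint_efforts': array([ 1.78621565e-03, -4.31232941e+01, -2.44221264e+01,  7.19072367e-02,
        5.60838764e-02, -1.15665039e-04]), 'tool_pos': array([ 0.14895688, -0.50292665,  0.19852886]), 'tool_rot': array([-3.14138437e+00,  1.60139264e-03, -1.28299719e+00]), 'contact_force': array([ 0.75508078,  0.51226469, -0.71738032]), 'torque': array([-0.03046786, -0.01125113, -0.00954916]), 'opening': 0.09205715231913428}
scene {'camera_matrix': array([[611.3232516 ,   0.        , 319.59048279],
       [  0.        , 611.3232516 , 240.11128376],
       [  0.        ,   0.        ,   1.        ]]), 'world_to_cam': array([[-0.66919547, -0.74292962,  0.01526446,  0.38234554],
       [ 0.42513835, -0.36593487,  0.82785811, -0.36362162],
       [-0.60945451,  0.56048841,  0.56072983, -1.4856621 ],
       [ 0.        ,  0.     
[... 401 characters left out ...]
   [-1.84614317e-01, -8.08990736e-04,  9.82810714e-01,
        -1.41052345e+00],
       [ 0.00000000e+00,  0.00000000e+00,  0.00000000e+00,
         1.00000000e+00]])}
wrist {'camera_matrix': array([[378.91091792,   0.        , 320.14306273],
       [  0.        , 378.91091792, 235.95819017],
       [  0.        ,   0.        ,   1.        ]]), 'hand_eye': array([[ 9.99999864e-01, -3.21304952e-04, -4.10339700e-04,
         1.21031886e-04],
       [-4.21998721e-04, -9.61229513e-01, -2.75749242e-01,
        -7.29674272e-02],
       [-3.05831034e-04,  2.75749378e-01, -9.61229518e-01,
        -1.84048697e-01],
       [ 0.00000000e+00,  0.00000000e+00,  0.00000000e+00,
         1.00000000e+00]])}
```

View pics/scene0.png

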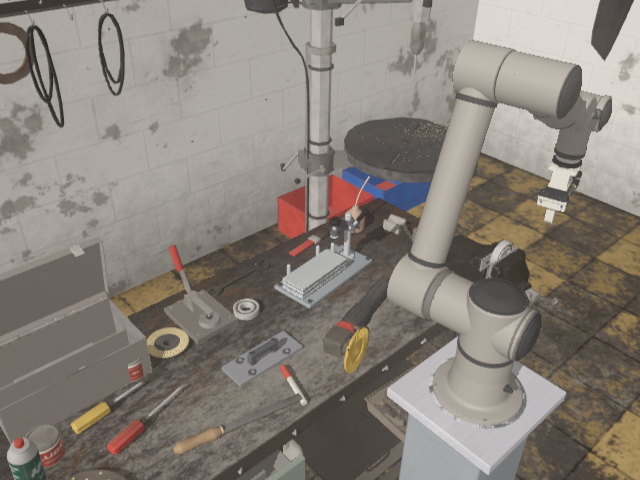

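View pics/top0.png

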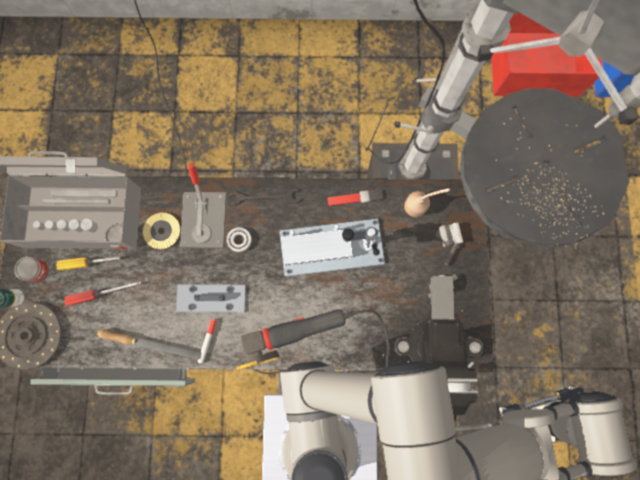

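View pics/wrist0.png

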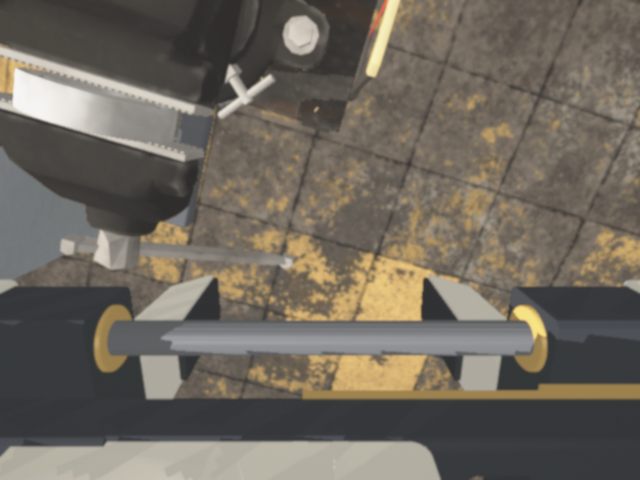

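```bash
cat > h.py <<'E'
import numpy as np, cv2
from cell import *
from scipy.spatial.transform import Rotation as R
def Rt(rpy): return R.from_euler('xyz',rpy).as_matrix()
def cam(n,st=None):
    p=camera_params(n); K=p['camera_matrix']
    if 'world_to_cam' in p: W=p['world_to_cam']
    else:
        T=np.eye(4);T[:3,:3]=Rt(st['tool_rot']);T[:3,3]=st['tool_pos']
        W=np.linalg.inv(T@p['hand_eye'])
    return K,W
def proj(c,P):
    K,W=c; P=np.atleast_2d(P); q=P@W[:3,:3].T+W[:3,3]; q=q*[1,-1,-1]
    q=q@K.T; return q[:,:2]/q[:,2:]
def ray(c,uv):
    K,W=c; d=np.linalg.inv(K)@[uv[0],uv[1],1.]; d=d*[1,-1,-1]
    d=W[:3,:3].T@d; o=-W[:3,:3].T@W[:3,3]; return o,d/np.linalg.norm(d)
def onz(c,uv,z):
    o,d=ray(c,uv); return o+d*(z-o[2])/d[2]
def tri(obs):
    A=np.zeros((3,3));b=np.zeros(3);L=[]
    for c,uv in obs:
        o,d=ray(c,uv);M=np.eye(3)-np.outer(d,d);A+=M;b+=M@o;L.append((o,M))
    x=np.linalg.solve(A,b); return x,[np.linalg.norm(M@(x-o)) for o,M in L]
def wshot(name):
    st=observe(); im=read_camera('wrist')[:,:,::-1].copy(); cv2.imwrite(f'pics/{name}.png',im)
    np.savez(f'pics/{name}.npz',tool_pos=st['tool_pos'],tool_rot=st['tool_rot']); return st,im
def wcam(name): 
    d=np.load(f'pics/{name}.npz'); return cam('wrist',d)
def crop(src,dst,x0,y0,x1,y1,s):
    im=cv2.imread(f'pics/{src}.png')[y0:y1,x0:x1]; cv2.imwrite(f'pics/{dst}.png',cv2.resize(im,None,fx=s,fy=s,interpolation=cv2.INTER_CUBIC))
E
python3 - <<'E'
from h import *
crop('top0','topj',270,180,470,300,4)
crop('top0','topt',160,270,260,330,8)
crop('scene0','scj',260,170,400,310,4.2)
c=cam('top')
for z in (0,): print([onz(c,p,z).round(3) for p in [(330,247),(211,298),(283,275),(384,263)]])
E
```

```text
[array([ 0.583, -0.026,  0.   ]), array([0.426, 0.325, 0.   ]), array([0.497, 0.114, 0.   ]), array([ 0.536, -0.189,  0.   ])]
```

View pics/topj.png

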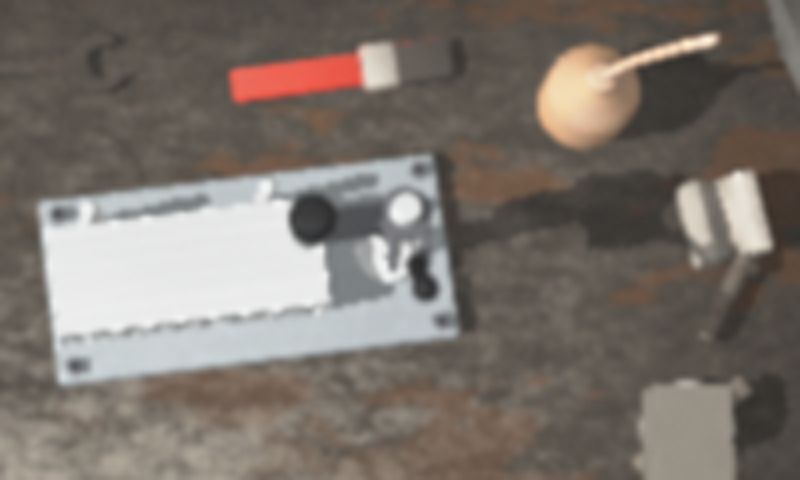

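View pics/topt.png

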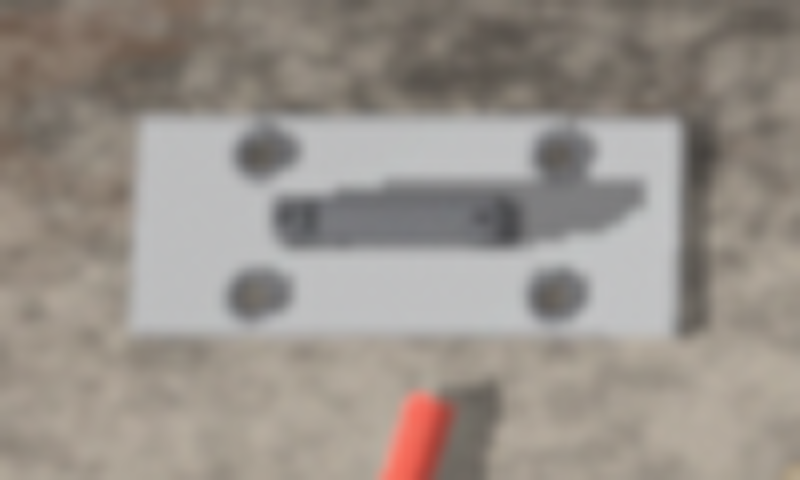

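View pics/scj.png

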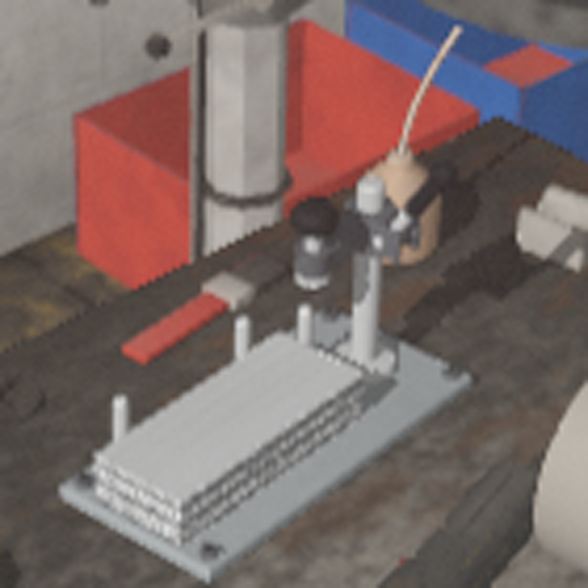

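```bash
cat >> h.py <<'E'
def fitrect(im,mask_fn,c,z):
    pass
E
python3 - <<'E'
from h import *
c=cam('top')
def f(pts,x0,y0,s,z): 
    P=np.array([onz(c,((u+.5)/s-.5+x0,(v+.5)/s-.5+y0),z) for u,v in pts]); 
    ctr=P.mean(0); e=[np.linalg.norm(P[i]-P[(i+1)%4]).round(4) for i in range(4)]
    d=(P[0]+P[3]-P[1]-P[2])/2; print(P.round(4).tolist(),ctr.round(4),e,'long axis yaw(y dir)',np.degrees(np.arctan2(-d[0],d[1])).round(2)); return ctr
f([(40,203),(435,155),(458,335),(60,383)],270,180,4,.012)
f([(137,118),(682,118),(678,333),(130,333)],160,270,8,.008)
E
```

```text
[[0.6306, 0.1262, 0.012], [0.6708, -0.1719, 0.012], [0.5333, -0.1875, 0.012], [0.4944, 0.1079, 0.012]] [ 0.5823 -0.0313  0.012 ] [np.float64(0.3008), np.float64(0.1384), np.float64(0.298), np.float64(0.1375)] long axis yaw(y dir) 7.59
[[0.4651, 0.4273, 0.008], [0.4671, 0.2255, 0.008], [0.3881, 0.224, 0.008], [0.3861, 0.4248, 0.008]] [0.4266 0.3254 0.008 ] [np.float64(0.2018), np.float64(0.079), np.float64(0.2009), np.float64(0.079)] long axis yaw(y dir) 0.57
```

{"method": "apply_moves", "body": {"increments": [{"grip":1,"linear":[10,10,45],"turn":[0,0,0.5]},{"grip":1,"linear":[25,30,85],"turn":[0,0,1.5]},{"grip":1,"linear":[50,60,110],"turn":[0,0,2.8]},{"grip":1,"linear":[80,95,120],"turn":[0,0,4.2]},{"grip":1,"linear":[110,133,130],"turn":[0,0,5.6]},{"grip":1,"linear":[140,171,131],"turn":[0,0,7]},{"grip":1,"linear":[170,209,131],"turn":[0,0,8.4]},{"grip":1,"linear":[200,247,131],"turn":[0,0,9.8]},{"grip":1,"linear":[230,285,131],"turn":[0,0,11.2]},{"grip":1,"linear":[260,323,131],"turn":[0,0,12.6]}]}}

```text
time: 1.15
tool_pos: [0.4098, -0.1786, 0.3302]
tool_rot: [3.142, -0.0, 0.042]
contact_force: [1.0, -0.9, -0.2]
opening: 0.0921
```

{"method": "apply_moves", "body": {"increments": [{"grip":1,"linear":[30,38,0],"turn":[0,0,0.9]},{"grip":1,"linear":[60,76,0],"turn":[0,0,0.9]},{"grip":1,"linear":[90,115,0],"turn":[0,0,0.9]},{"grip":1,"linear":[120,155,0],"turn":[0,0,0.9]},{"grip":1,"linear":[145,195,0],"turn":[0,0,0.9]},{"grip":1,"linear":[171,230,0],"turn":[0,0,0.9]},{"grip":1,"linear":[171,230,0],"turn":[0,0,0.9]},{"grip":1,"linear":[171,230,0],"turn":[0,0,0.9]}]}}

```text
time: 1.95
tool_pos: [0.58, 0.0503, 0.3292]
tool_rot: [3.142, 0.002, 0.133]
contact_force: [-0.5, -0.5, -0.7]
opening: 0.0914
```

```bash
python3 - <<'E'
from h import *
st,im=wshot('w1'); print(st['time'],st['tool_pos'],st['tool_rot'],st['contact_force'])
E
```

```text
1.95 [0.58004607 0.05034426 0.32920945] [3.14157718e+00 1.85256814e-03 1.32658921e-01] [-0.51055747 -0.45699449 -0.74816784]
```

View pics/w1.png

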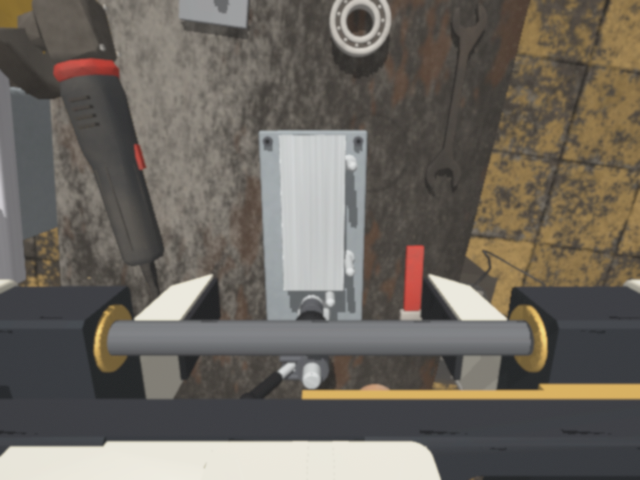

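{"method": "apply_moves", "body": {"increments": [{"grip":1,"linear":[-20,-40,0],"turn":[0,0,0]},{"grip":1,"linear":[-40,-80,0],"turn":[0,0,0]},{"grip":1,"linear":[-50,-120,0],"turn":[0,0,0]},{"grip":1,"linear":[-50,-130,0],"turn":[0,0,0]},{"grip":1,"linear":[-50,-130,0],"turn":[0,0,0]}]}}

```text
time: 2.5
tool_pos: [0.5293, -0.0827, 0.3307]
tool_rot: [3.141, -0.001, 0.126]
contact_force: [0.4, 0.9, 0.3]
opening: 0.0919
```

```bash
python3 - <<'E'
from h import *
st,im=wshot('w2'); print(st['time'],st['tool_pos'],st['tool_rot'],st['contact_force'])
crop('w1','w1c',230,110,400,330,3)
crop('w2','w2c',200,20,480,300,2.1)
E
```

```text
2.5 [ 0.52932472 -0.0826772   0.33074411] [ 3.14121907e+00 -8.22869608e-04  1.26063357e-01] [0.38833026 0.8710318  0.31537298]
```

View pics/w2.png

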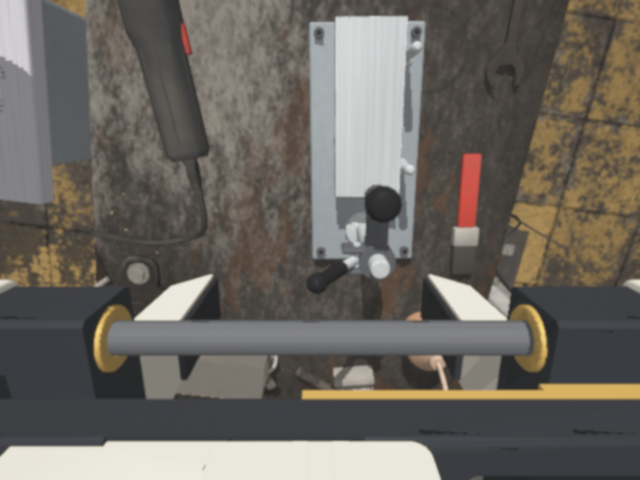

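View pics/w1c.png

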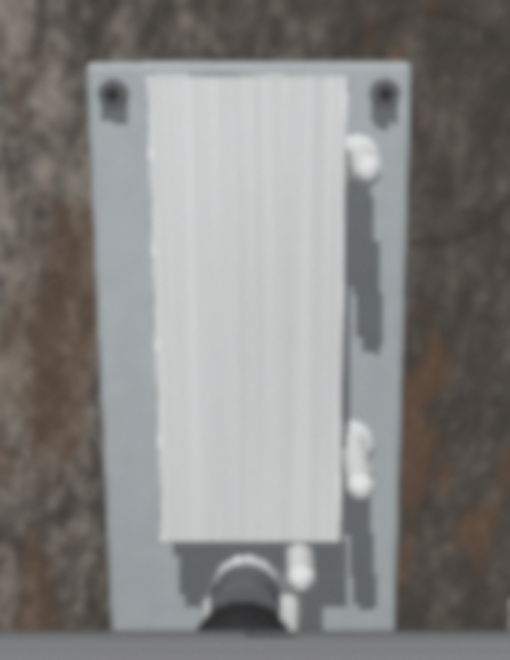

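View pics/w2c.png

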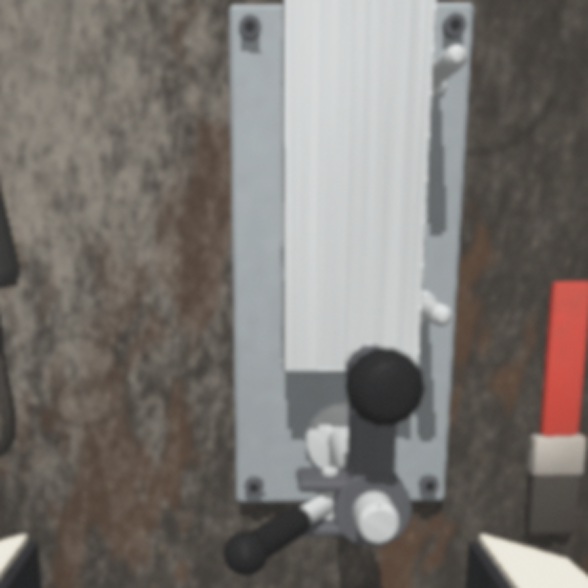

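```bash
python3 - <<'E'
from h import *
c1,c2,ct=wcam('w1'),wcam('w2'),cam('top')
a=lambda u,v:((u+.5)/3-.5+230,(v+.5)/3-.5+110)
b=lambda u,v:((u+.5)/2.1-.5+200,(v+.5)/2.1-.5+20)
t=lambda u,v:((u+.5)/4-.5+270,(v+.5)/4-.5+180)
T=lambda n,*o:print(n,*[np.round(x,4) for x in tri(o)])
T('pileBL',(c1,a(161,542)),(c2,b(285,371)))
T('pin1',(c1,a(372,166)),(c2,b(456,52)))
T('pin2',(c1,a(360,487)),(c2,b(438,313)))
T('baseTL',(c1,a(88,62)),(c2,b(231,4)))
T('baseTR',(c1,a(411,62)),(c2,b(472,3)))
T('pileTL',(c1,a(148,75)),(ct,t(48,222)))
T('knob',(c2,b(384,386)),(ct,t(312,218)))
T('post',(c2,b(377,517)),(ct,t(405,208)))
T('ball',(c2,b(246,550)),(ct,t(425,285)))
for n,p in dict(TL=(231,4),TR=(472,3),BR=(443,498),BL=(237,500)).items(): print(n,onz(c2,b(*p),.012).round(4))
for n,p in dict(TL=(88,62),TR=(411,62)).items(): print(n,onz(c1,a(*p),.012).round(4))
p=np.array([onz(c1,a(*p),.04) for p in [(148,75),(347,75),(340,542),(161,542)]])
print(p.round(4),[np.linalg.norm(p[i]-p[(i+1)%4]).round(4) for i in range(4)],p.mean(0))
E
```

```text
pileBL [ 0.5476 -0.0884  0.0516] [0.0002 0.0002]
pin1 [0.6113 0.0874 0.0699] [0.0009 0.0009]
pin2 [ 0.6266 -0.0427  0.0723] [0.001 0.001]
baseTL [0.4909 0.1093 0.0092] [0.0001 0.0001]
baseTR [0.6277 0.1278 0.0063] [0.0002 0.0002]
pileTL [0.5519 0.106  0.3057] [0.0114 0.0114]
knob [ 0.5876 -0.0708  0.164 ] [0.0019 0.0019]
post [ 0.5962 -0.1344  0.1587] [0.0019 0.0019]
ball [ 0.535  -0.1417  0.2028] [0.0027 0.0027]
TL [0.4912 0.1086 0.012 ]
TR [0.6263 0.1263 0.012 ]
BR [ 0.6667 -0.1667  0.012 ]
BL [ 0.5304 -0.1855  0.012 ]
TL [0.4913 0.1094 0.012 ]
TR [0.6273 0.1276 0.012 ]
[[ 0.52    0.1084  0.04  ]
 [ 0.5994  0.119   0.04  ]
 [ 0.627  -0.0828  0.04  ]
 [ 0.5469 -0.0937  0.04  ]] [np.float64(0.0801), np.float64(0.2037), np.float64(0.0808), np.float64(0.2038)] [0.57333017 0.0127394  0.04      ]
```

{"method": "apply_moves", "body": {"increments": [{"grip":1,"linear":[-10,45,0],"turn":[0,0,-0.2]},{"grip":1,"linear":[-20,93,0],"turn":[0,0,-0.6]},{"grip":1,"linear":[-30,141,0],"turn":[0,0,-1.1]},{"grip":1,"linear":[-40,189,0],"turn":[0,0,-1.15]},{"grip":1,"linear":[-50,237,0],"turn":[0,0,-1.15]},{"grip":1,"linear":[-60,285,0],"turn":[0,0,-1.15]},{"grip":1,"linear":[-70,333,0],"turn":[0,0,-1.15]},{"grip":1,"linear":[-83,379,0],"turn":[0,0,-1.15]},{"grip":1,"linear":[-94,420,0],"turn":[0,0,-1.15]},{"grip":1,"linear":[-103,430,-10],"turn":[0,0,-1.15]}]}}

```text
time: 3.55
tool_pos: [0.4251, 0.3546, 0.3206]
tool_rot: [-3.139, -0.001, 0.016]
contact_force: [-0.7, -1.5, -0.2]
opening: 0.0918
```

{"method": "apply_moves", "body": {"increments": [{"grip":1,"linear":[0,0,-5],"turn":[0,0,0]},{"grip":1,"linear":[0,0,-5],"turn":[0,0,0]},{"grip":1,"linear":[0,0,-5],"turn":[0,0,0]}]}}

```text
time: 3.85
tool_pos: [0.4275, 0.3484, 0.3154]
tool_rot: [3.141, -0.0, 0.009]
contact_force: [0.7, -0.5, 0.4]
opening: 0.0918
```

```bash
python3 - <<'E'
from h import *
st,im=wshot('w3'); print(st['time'],st['tool_pos'],st['tool_rot'],st['contact_force'])
E
```

```text
3.85 [0.4275308  0.34842893 0.31538352] [ 3.14122587e+00 -2.44523381e-04  8.81980575e-03] [ 0.66392271 -0.46032648  0.37315319]
```

View pics/w3.png

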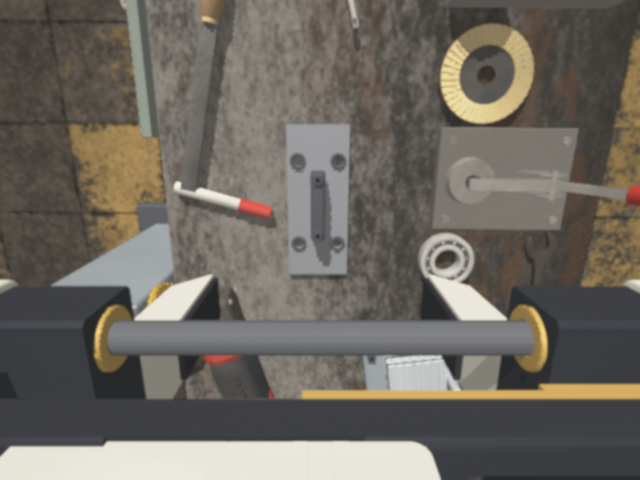

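```bash
python3 - <<'E'
from h import *
crop('w3','w3c',270,110,370,290,3.3)
im=cv2.imread('pics/w3.png'); hsv=cv2.cvtColor(im,cv2.COLOR_BGR2HSV)
print(im[140,300],im[200,240],im[260,300])
g=cv2.cvtColor(im,cv2.COLOR_BGR2GRAY)
m=(((g>125)&(hsv[...,1]<45))*255).astype(np.uint8); m[:, :275]=0;m[:,362:]=0;m[285:]=0;m[:115]=0
m=cv2.morphologyEx(m,cv2.MORPH_CLOSE,np.ones((15,15)));m=cv2.morphologyEx(m,cv2.MORPH_OPEN,np.ones((9,9)))
k=max(cv2.findContours(m,0,1)[0],key=cv2.contourArea); r=cv2.minAreaRect(k); print(r)
c=wcam('w3'); P=np.array([onz(c,p,.008) for p in cv2.boxPoints(r)]); print(P.round(4),P.mean(0).round(4),[np.linalg.norm(P[i]-P[(i+1)%4]).round(4) for i in range(4)])
E
```

```text
[157 156 155] [147 160 227] [152 150 150]
((312.0, 199.5), (169.0, 74.0), 90.0)
[[0.3695 0.4363 0.008 ]
 [0.4609 0.4371 0.008 ]
 [0.4678 0.2117 0.008 ]
 [0.3642 0.2107 0.008 ]] [0.4156 0.324  0.008 ] [np.float64(0.0915), np.float64(0.2255), np.float64(0.1036), np.float64(0.2256)]
```

View pics/w3c.png

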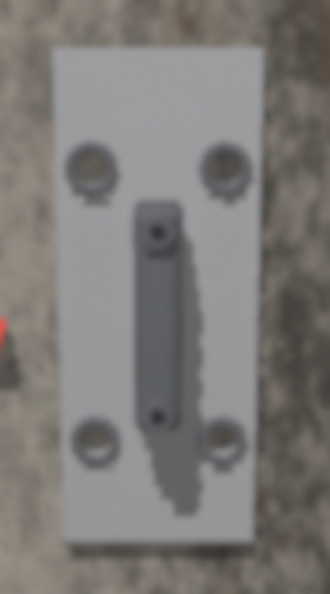

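```bash
python3 - <<'E'
from h import *
c=wcam('w3'); a=lambda u,v:((u+.5)/3.3-.5+270,(v+.5)/3.3-.5+110)
P=np.array([onz(c,a(*p),.008) for p in [(54,47),(265,47),(253,542),(66,542)]])
print(P.round(4),P.mean(0).round(4),[np.linalg.norm(P[i]-P[(i+1)%4]).round(4) for i in range(4)])
d=(P[0]+P[1]-P[2]-P[3]);print(np.degrees(np.arctan2(-d[0],d[1])))
for s in ((157,231),(157,416)): print(onz(c,a(*s),.044).round(4))
E
```

```text
[[0.3829 0.4259 0.008 ]
 [0.4624 0.4266 0.008 ]
 [0.4636 0.2268 0.008 ]
 [0.3849 0.2261 0.008 ]] [0.4235 0.3263 0.008 ] [np.float64(0.0795), np.float64(0.1998), np.float64(0.0787), np.float64(0.1998)]
0.4397070826852713
[0.4225 0.3618 0.044 ]
[0.423  0.2919 0.044 ]
```

{"method": "apply_moves", "body": {"increments": [{"grip":1,"linear":[-2,-10,-45],"turn":[0,0,0]},{"grip":1,"linear":[-4,-22,-90],"turn":[0,0,0]},{"grip":1,"linear":[-4,-22,-110],"turn":[0,0,0]},{"grip":1,"linear":[-4,-22,-110],"turn":[0,0,0]}]}}

```text
time: 4.3
tool_pos: [0.4222, 0.3254, 0.2028]
tool_rot: [3.139, 0.005, 0.008]
contact_force: [0.2, 0.1, 0.8]
opening: 0.0918
```

```bash
python3 - <<'E'
from h import *
st,im=wshot('w4'); print(st['time'],st['tool_pos'],st['tool_rot'],st['contact_force'])
E
```

```text
4.3 [0.42224724 0.32542989 0.20283674] [3.13877899 0.00473426 0.00778246] [0.20600413 0.14890623 0.7958725 ]
```

View pics/w4.png

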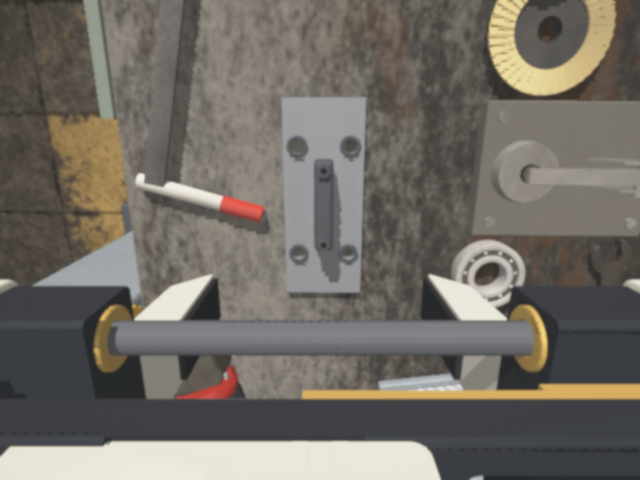

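```bash
python3 - <<'E'
from h import *
c3=wcam('w3');c=wcam('w4'); a=lambda u,v:((u+.5)/3.3-.5+270,(v+.5)/3.3-.5+110)
P=np.array([onz(c,p,.008) for p in [(282,97.5),(365.5,97.5),(359.5,292.5),(288.5,292.5)]])
print(P.round(4),P.mean(0).round(4),[np.linalg.norm(P[i]-P[(i+1)%4]).round(4) for i in range(4)])
crop('w4','w4c',270,90,380,300,2.8)
for s,q in (((157,231),(323.5,171)),((157,416),(323.5,245))): print(onz(c,q,.044).round(4),tri([(c3,a(*s)),(c,q)]))
E
```

```text
[[0.3832 0.4253 0.008 ]
 [0.4618 0.426  0.008 ]
 [0.4635 0.2265 0.008 ]
 [0.3864 0.2256 0.008 ]] [0.4237 0.3259 0.008 ] [np.float64(0.0786), np.float64(0.1995), np.float64(0.0772), np.float64(0.1997)]
[0.4229 0.3611 0.044 ] (array([0.42267029, 0.3592226 , 0.02582189]), [np.float64(0.00033304473405507395), np.float64(0.0003330447340551238)])
[0.4236 0.2915 0.044 ] (array([0.42332921, 0.29712331, 0.06204117]), [np.float64(0.00021899971601112024), np.float64(0.00021899971601118737)])
```

View pics/w4c.png

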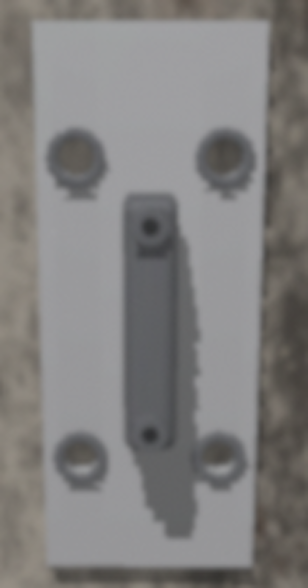

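{"method": "apply_moves", "body": {"increments": [{"grip":1,"linear":[0,-2,-45],"turn":[0,0,0]},{"grip":1,"linear":[0,-2,-90],"turn":[0,0,0]},{"grip":1,"linear":[0,-2,-130],"turn":[0,0,0]},{"grip":1,"linear":[0,-2,-150],"turn":[0,0,0]},{"grip":1,"linear":[0,-2,-165],"turn":[0,0,0]},{"grip":1,"linear":[0,-2,-180],"turn":[0,0,0]},{"grip":1,"linear":[0,-2,-190],"turn":[0,0,0]},{"grip":1,"linear":[0,-2,-190],"turn":[0,0,0]},{"grip":1,"linear":[0,-2,-190],"turn":[0,0,0]}]}}

```text
time: 5.25
tool_pos: [0.4241, 0.326, 0.0163]
tool_rot: [-3.141, -0.002, 0.01]
contact_force: [-0.0, 0.2, -0.6]
opening: 0.0919
```

```bash
python3 - <<'E'
from h import *
st,im=wshot('w5'); print(st['time'],st['tool_pos'],st['tool_rot'],st['contact_force'])
cv2.imwrite('pics/s5.png',read_camera('scene')[250:410,190:330,::-1].repeat(4,0).repeat(4,1)[:600])
E
```

```text
5.25 [0.42410608 0.32602333 0.01634774] [-3.14063127e+00 -1.86791818e-03  1.00461749e-02] [-0.01543403  0.19721537 -0.58907029]
```

View pics/s5.png

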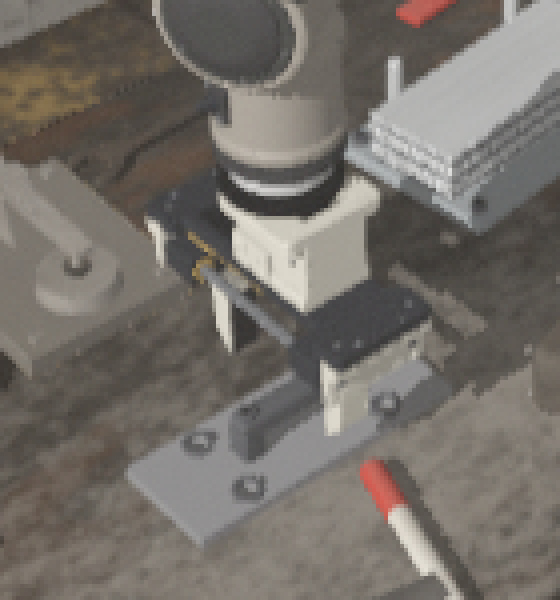

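View pics/w5.png

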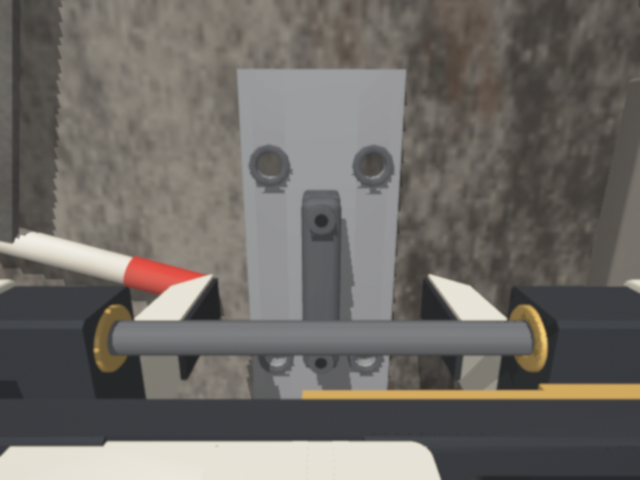

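{"method": "apply_moves", "body": {"grip_force": 40, "increments": [{"grip":0.1,"linear":[0,0,-2],"turn":[0,0,0]},{"grip":0.1,"linear":[0,0,-2],"turn":[0,0,0]},{"grip":0.1,"linear":[0,0,-2],"turn":[0,0,0]},{"grip":0.1,"linear":[0,0,-2],"turn":[0,0,0]},{"grip":0.1,"linear":[0,0,-2],"turn":[0,0,0]},{"grip":0.1,"linear":[0,0,-2],"turn":[0,0,0]},{"grip":0.1,"linear":[0,0,-2],"turn":[0,0,0]},{"grip":0.1,"linear":[0,0,-2],"turn":[0,0,0]}]}}

```text
time: 6.15
tool_pos: [0.423, 0.3256, 0.0132]
tool_rot: [3.142, -0.0, 0.01]
contact_force: [0.2, -0.9, 1.0]
opening: 0.0326
```

{"method": "apply_moves", "body": {"increments": [{"grip":0.1,"linear":[0,0,0],"turn":[0,0,0]},{"grip":0.1,"linear":[0,0,0],"turn":[0,0,0]},{"grip":0.1,"linear":[0,0,0],"turn":[0,0,0]},{"grip":0.1,"linear":[0,0,0],"turn":[0,0,0]},{"grip":0.1,"linear":[0,0,0],"turn":[0,0,0]}]}}

```text
time: 6.65
tool_pos: [0.423, 0.3256, 0.0132]
tool_rot: [3.142, -0.0, 0.01]
contact_force: [0.5, -0.3, -0.8]
opening: 0.0093
```

```bash
python3 - <<'E'
from h import *
st,im=wshot('w6'); print(st['time'],st['tool_pos'],st['opening'])
cv2.imwrite('pics/s6.png',read_camera('scene')[250:410,190:330,::-1].repeat(4,0).repeat(4,1)[:600])
E
```

```text
6.65 [0.42303678 0.32558012 0.01324608] 0.00929208732551505
```

View pics/s6.png

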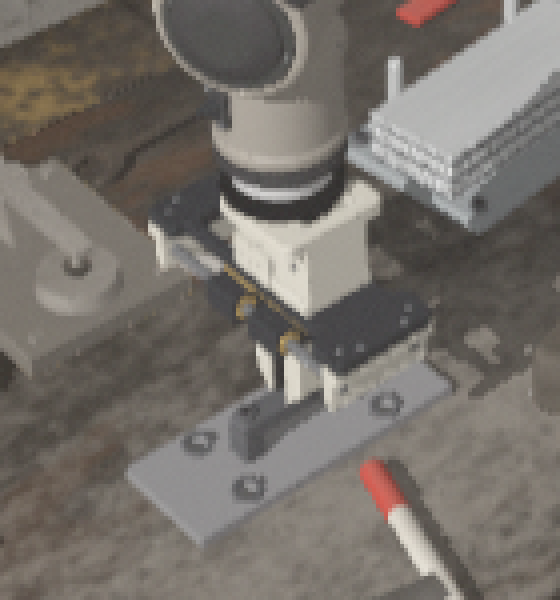

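View pics/w6.png

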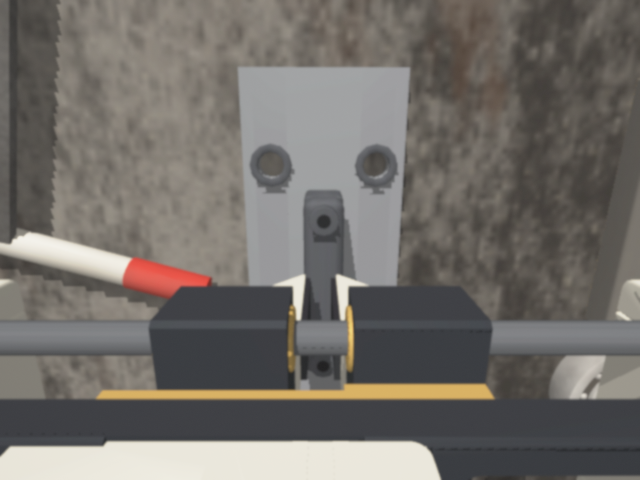

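{"method": "apply_moves", "body": {"increments": [{"grip":0,"linear":[0,0,0],"turn":[0,0,0]},{"grip":0,"linear":[0,0,0],"turn":[0,0,0]},{"grip":0,"linear":[0,0,0],"turn":[0,0,0]}]}}

```text
time: 7.05
tool_pos: [0.423, 0.3256, 0.0132]
tool_rot: [3.142, -0.0, 0.01]
contact_force: [0.0, -0.3, -0.5]
opening: -0.0001
```

```bash
python3 - <<'E'
from h import *
st,im=wshot('w7'); print(st['time'],st['tool_pos'],st['opening'])
crop('w7','w7c',220,180,420,400,2.7)
E
```

```text
7.05 [0.42304071 0.32557694 0.01323662] -8.392788687977966e-05
```

View pics/w7c.png

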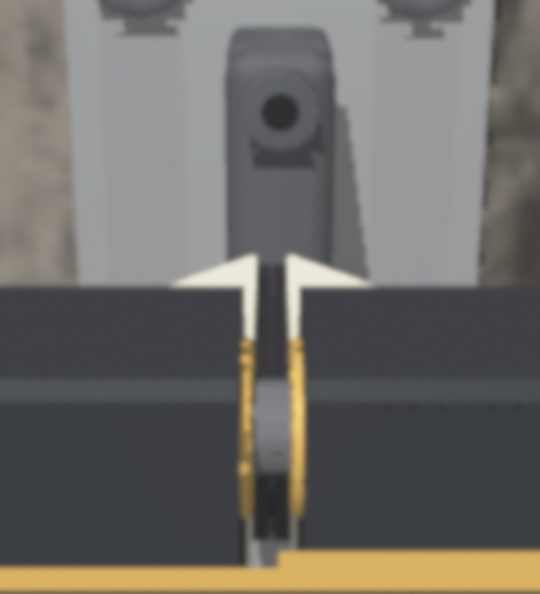

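```bash
python3 - <<'E'
from h import *
c=cam('scene'); im=read_camera('scene')[:,:,::-1].copy()
print(observe()['joint_efforts'])
for P in [(0.423,0.3256,0.0132),(0.423,.3256,.0322),(.423,.3256,.044),(.423,.361,.044),(.423,.2915,.044)]:
    u=proj(c,P)[0]; print(u)
    if P!=0: cv2.circle(im,tuple(int(round(x*16)) for x in u),16,(0,0,255),-1,shift=4)
cv2.imwrite('pics/s7.png',cv2.resize(im[310:400,210:320],None,fx=6,fy=6,interpolation=cv2.INTER_CUBIC))
E
```

```text
[-7.99147510e-04 -4.80499256e+01 -1.76356637e+01  6.61359332e-02
 -6.74447307e-03 -5.07452546e-05]
[263.54841138 355.01589345]
[263.27635039 349.57714041]
[263.10548677 346.16141702]
[251.76431151 352.77112462]
[273.75657786 339.95389477]
```

View pics/s7.png

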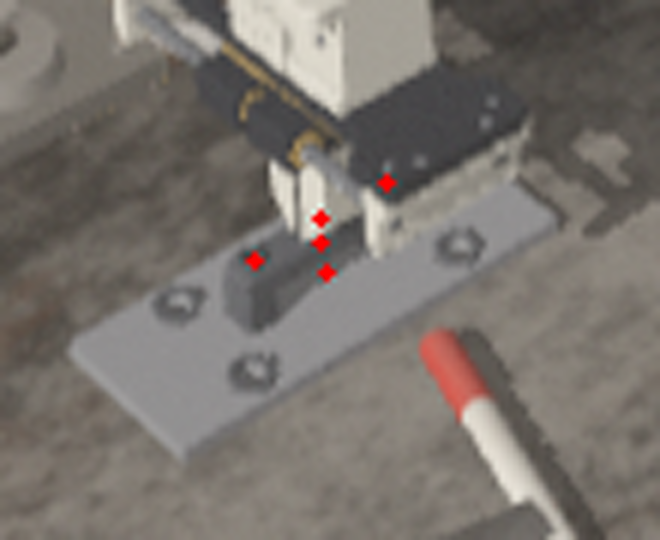

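```bash
python3 - <<'E'
from h import *
c=wcam('w5')
print([onz(c,p,.008).round(4) for p in [(238,69.5),(405,69.5)]],'top bar edges',[onz(c,p,.04).round(4) for p in [(302.5,250),(340.5,250)]],[onz(c,p,.044).round(4) for p in [(320.5,220),(320.5,363)]])
s=cam('scene')
for z in (.0163,.03,.045):
  for x in (.377,.469,.362,.484): print(z,x,proj(s,(x,.326,z)).round(1))
for y in (.3355,.3165): print(y, proj(c,(.423,y,.0163)))
print(proj(wcam('w7'),[(.423,.3351,.0132),(.423,.3161,.0132)]))
E
python3 -c "
import cv2
im=cv2.imread('pics/s5.png'); cv2.imwrite('pics/s5z.png',im[180:500,120:480].repeat(2,0).repeat(2,1)[:600])"
```

```text
[array([0.3834, 0.4254, 0.008 ]), array([0.4618, 0.4262, 0.008 ])] top bar edges [array([0.4149, 0.3471, 0.04  ]), array([0.4318, 0.3473, 0.04  ])] [array([0.4227, 0.3618, 0.044 ]), array([0.4235, 0.2921, 0.044 ])]
0.0163 0.377 [[274.7 364.2]]
0.0163 0.469 [[252.5 344.6]]
0.0163 0.362 [[278.5 367.5]]
0.0163 0.484 [[249.  341.6]]
0.03 0.377 [[274.6 360.2]]
0.03 0.469 [[252.2 340.7]]
0.03 0.362 [[278.4 363.5]]
0.03 0.484 [[248.7 337.7]]
0.045 0.377 [[274.4 355.8]]
0.045 0.469 [[251.9 336.4]]
0.045 0.362 [[278.2 359.2]]
0.045 0.484 [[248.4 333.4]]
0.3355 [[320.36739869 257.3245115 ]]
0.3165 [[319.98435595 291.41160314]]
[[322.44704796 257.27222933]
 [322.00135248 291.35069757]]
```

View pics/s5z.png

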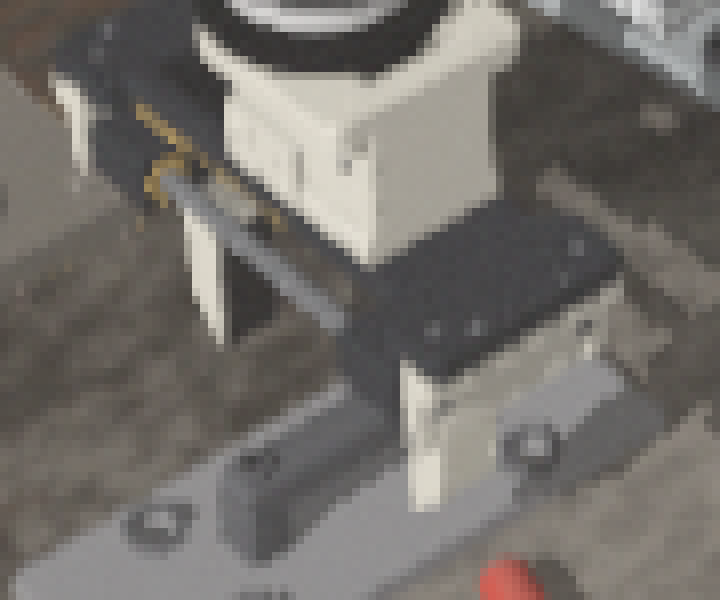

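```bash
python3 - <<'E'
from h import *
p=camera_params('wrist');c=(p['camera_matrix'],np.linalg.inv(p['hand_eye']))
for z in (0,-.01,-.02,-.03,-.04):
  print(z,proj(c,[(-.046,-.0095,z),(-.065,-.0095,z),(.046,-.0095,z),(-.046,.0095,z)]).round(0).tolist())
E
```

```text
0 [[233.0, 257.0], [196.0, 257.0], [412.0, 257.0], [235.0, 291.0]]
-0.01 [[228.0, 264.0], [189.0, 264.0], [417.0, 264.0], [231.0, 300.0]]
-0.02 [[223.0, 271.0], [182.0, 271.0], [422.0, 272.0], [226.0, 309.0]]
-0.03 [[217.0, 280.0], [174.0, 280.0], [428.0, 280.0], [221.0, 319.0]]
-0.04 [[211.0, 289.0], [165.0, 289.0], [434.0, 289.0], [215.0, 330.0]]
```

```bash
python3 - <<'E'
from h import *
crop('w5','w5c',80,250,280,410,4); crop('s7','x',0,0,1,1,1)
E
```

```text
(no output)
```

View pics/w5c.png

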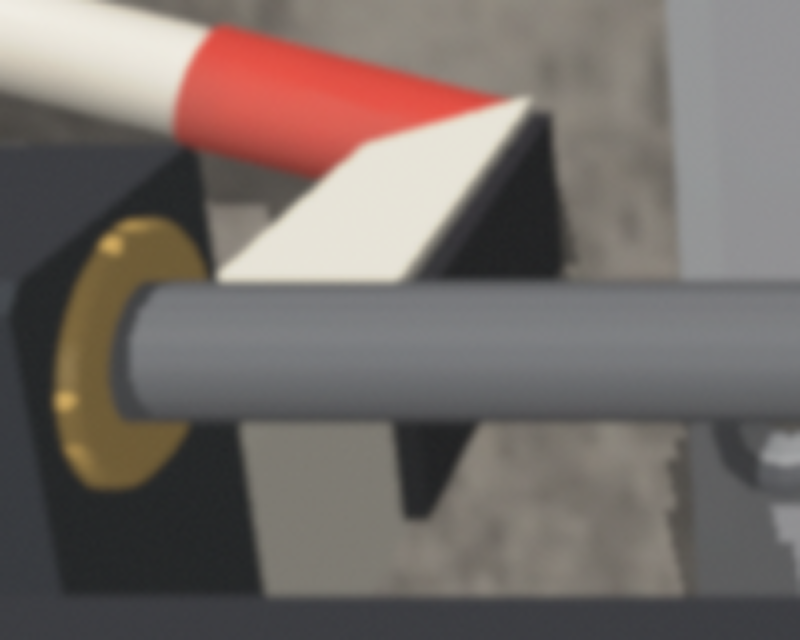

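{"method": "apply_moves", "body": {"increments": [{"grip":1,"linear":[0,0,3],"turn":[0,0,0]},{"grip":1,"linear":[0,0,3],"turn":[0,0,0]},{"grip":1,"linear":[0,0,3],"turn":[0,0,0]},{"grip":1,"linear":[0,0,3],"turn":[0,0,0]},{"grip":1,"linear":[0,0,3],"turn":[0,0,0]},{"grip":1,"linear":[0,0,3],"turn":[0,0,0]},{"grip":1,"linear":[0,0,-5],"turn":[0,0,0]},{"grip":1,"linear":[0,0,-13],"turn":[0,0,0]},{"grip":1,"linear":[0,0,-20],"turn":[0,0,0]},{"grip":1,"linear":[0,0,-20],"turn":[0,0,0]}]}}

```text
time: 8.15
tool_pos: [0.4221, 0.325, -0.0082]
tool_rot: [3.14, 0.002, 0.01]
contact_force: [0.3, -0.2, -0.7]
opening: 0.0757
```

```bash
python3 - <<'E'
from h import *
st=observe(); print(st['time'],st['tool_pos'],st['contact_force'],st['opening'])
im=read_camera('scene')[:,:,::-1]
cv2.imwrite('pics/s8.png',cv2.resize(im[300:400,200:320],None,fx=6,fy=6,interpolation=cv2.INTER_CUBIC))
E
```

```text
8.15 [ 0.42213791  0.32504017 -0.00822834] [ 0.34038159 -0.2011604  -0.67014895] 0.07572299132735004
```

View pics/s8.png

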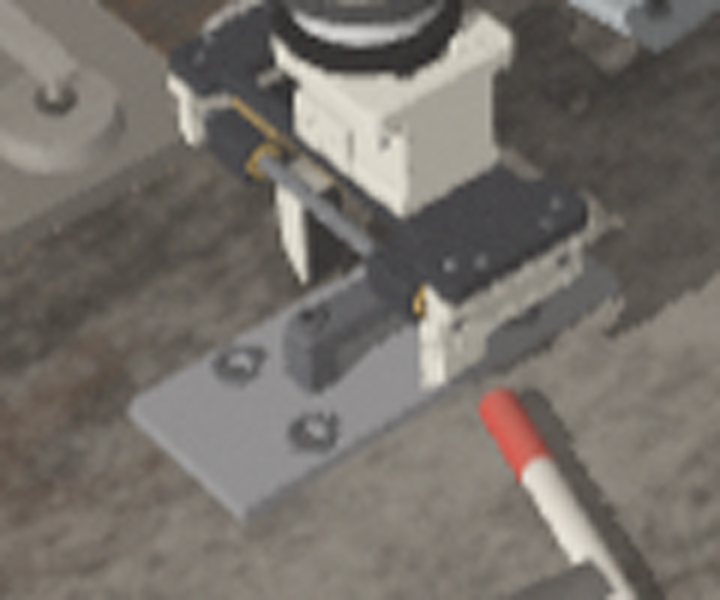

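{"method": "apply_moves", "body": {"grip_force": 40, "increments": [{"grip":0.05,"linear":[0,1,-5],"turn":[0,0,0]},{"grip":0.05,"linear":[0,1,-5],"turn":[0,0,0]},{"grip":0.05,"linear":[0,1,-5],"turn":[0,0,0]},{"grip":0.05,"linear":[0,1,-5],"turn":[0,0,0]},{"grip":0.05,"linear":[0,1,-5],"turn":[0,0,0]},{"grip":0.05,"linear":[0,1,-5],"turn":[0,0,0]},{"grip":0.05,"linear":[0,1,-5],"turn":[0,0,0]},{"grip":0.05,"linear":[0,1,-5],"turn":[0,0,0]},{"grip":0.05,"linear":[0,1,-5],"turn":[0,0,0]},{"grip":0.05,"linear":[0,1,-5],"turn":[0,0,0]}]}}

```text
time: 9.2
tool_pos: [0.4233, 0.3266, -0.0117]
tool_rot: [-3.141, -0.001, 0.01]
contact_force: [1.1, -0.6, -0.4]
opening: 0.0175
```

{"method": "apply_moves", "body": {"increments": [{"grip":0.05,"linear":[0,0,8],"turn":[0,0,0]},{"grip":0.05,"linear":[0,0,25],"turn":[0,0,0]},{"grip":0.05,"linear":[0,0,50],"turn":[0,0,0]},{"grip":0.05,"linear":[0,0,80],"turn":[0,0,0]},{"grip":0.05,"linear":[0,0,110],"turn":[0,0,0]},{"grip":0.05,"linear":[0,0,125],"turn":[0,0,0]},{"grip":0.05,"linear":[0,0,130],"turn":[0,0,0]},{"grip":0.05,"linear":[0,0,130],"turn":[0,0,0]}]}}

```text
time: 10.0
tool_pos: [0.4229, 0.3265, 0.1185]
tool_rot: [-3.141, -0.0, 0.01]
contact_force: [0.1, 0.6, -4.6]
opening: 0.0175
```

```bash
python3 - <<'E'
from h import *
st,im=wshot('w9'); print(st['time'],st['tool_pos'],st['tool_rot'],st['contact_force'],st['opening'])
im=read_camera('scene')[:,:,::-1]
cv2.imwrite('pics/s9.png',cv2.resize(im[240:390,190:330],None,fx=4,fy=4,interpolation=cv2.INTER_CUBIC))
E
```

```text
10.0 [0.42286162 0.32649967 0.11848332] [-3.14149967e+00 -2.77770088e-04  1.03472247e-02] [ 0.09151847  0.56303354 -4.59971782] 0.01751649173419635
```

View pics/s9.png

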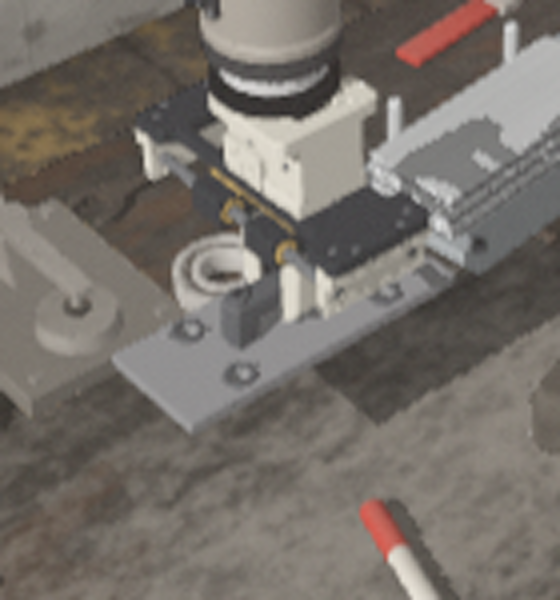

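View pics/w9.png

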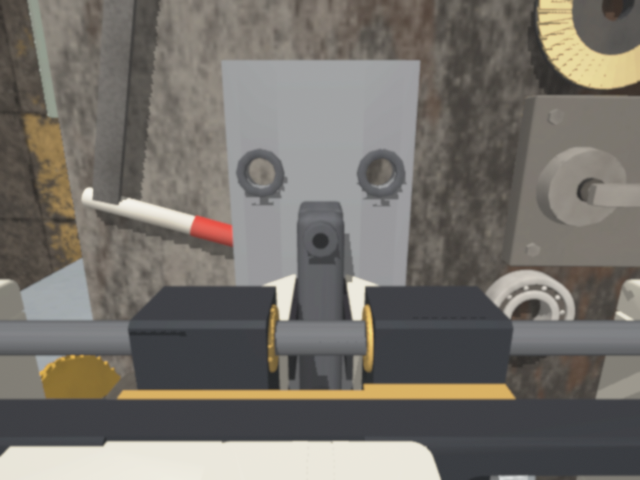

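```bash
python3 - <<'E'
from h import *
c=wcam('w9')
for z in (.135,.1385,.142):
  a,b=onz(c,(223,60.5),z),onz(c,(419.5,60.5),z); m=(a+b)/2; print(z,a.round(4),b.round(4),np.linalg.norm(a-b).round(4),m.round(4),'yaw',np.degrees(np.arctan2((b-a)[1],(b-a)[0])))
E
```

```text
0.135 [0.3812 0.4258 0.135 ] [0.461  0.4267 0.135 ] 0.0798 [0.4211 0.4262 0.135 ] yaw 0.6082767726245577
0.1385 [0.3821 0.4253 0.1385] [0.4602 0.4261 0.1385] 0.0781 [0.4211 0.4257 0.1385] yaw 0.6082767726245771
0.142 [0.3829 0.4247 0.142 ] [0.4594 0.4256 0.142 ] 0.0765 [0.4211 0.4251 0.142 ] yaw 0.6082767726245553
```

{"method": "apply_moves", "body": {"increments": [{"grip":0.05,"linear":[10,-15,0],"turn":[0,0,0]},{"grip":0.05,"linear":[30,-50,0],"turn":[0,0,0.3]},{"grip":0.05,"linear":[50,-88,0],"turn":[0,0,0.6]},{"grip":0.05,"linear":[70,-127,0],"turn":[0,0,0.9]},{"grip":0.05,"linear":[90,-165,0],"turn":[0,0,1.17]},{"grip":0.05,"linear":[110,-203,0],"turn":[0,0,1.17]},{"grip":0.05,"linear":[130,-235,0],"turn":[0,0,1.17]},{"grip":0.05,"linear":[139,-252,0],"turn":[0,0,1.17]},{"grip":0.05,"linear":[139,-252,0],"turn":[0,0,1.17]},{"grip":0.05,"linear":[139,-252,0],"turn":[0,0,1.17]}]}}

```text
time: 11.1
tool_pos: [0.5611, 0.0745, 0.1168]
tool_rot: [-3.141, 0.003, 0.132]
contact_force: [-1.3, 0.7, -3.7]
opening: 0.0173
```

```bash
python3 - <<'E'
from h import *
st,im=wshot('w10'); print(st['time'],st['tool_pos'],st['tool_rot'],st['contact_force'],st['opening'])
im=read_camera('scene')[:,:,::-1]
cv2.imwrite('pics/s10.png',cv2.resize(im[170:330,250:400],None,fx=3.7,fy=3.7,interpolation=cv2.INTER_CUBIC))
E
```

```text
11.1 [0.56107033 0.07448437 0.11679618] [-3.14077960e+00  2.98596949e-03  1.31708544e-01] [-1.28918269  0.66161118 -3.72223488] 0.017252210110529742
```

View pics/s10.png

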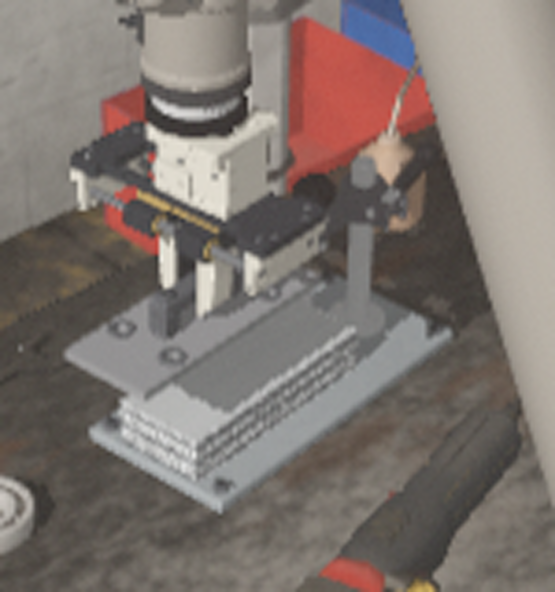

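View pics/w10.png

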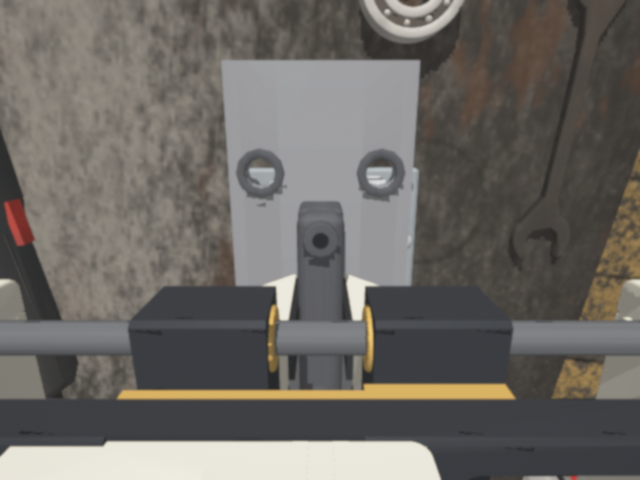

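```bash
python3 - <<'E'
from h import *
c2=wcam('w2');s=cam('scene')
b=lambda u,v:((u+.5)/2.1-.5+200,(v+.5)/2.1-.5+20)
q=lambda u,v:((u+.5)/4.2-.5+260,(v+.5)/4.2-.5+170)
print('knob',tri([(c2,b(384,386)),(s,q(315,212))]))
print('post',tri([(c2,b(377,517)),(s,q(371,185))]))
print('ball?',onz(c2,b(246,550),.2),onz(c2,b(246,550),.21))
print('pileBL edge z',proj(s,[(.5476,-.0884,.05)]))
print('foot', [ (z,proj(s,[(.5735+.0112,.015-.0843,z)]).round(1).tolist()) for z in (.11,.115,.12,.125,.176,.186)])
E
```

```text
knob (array([ 0.58318119, -0.06697408,  0.18039115]), [np.float64(0.0008978466603634437), np.float64(0.0008978466603635715)])
post (array([ 0.59125182, -0.12860158,  0.17393346]), [np.float64(0.00041764434008954225), np.float64(0.0004176443400894139)])
ball? [ 0.53262739 -0.141628    0.2       ] [ 0.53219287 -0.13743491  0.21      ]
pileBL edge z [[346.93111839 259.0643292 ]]
foot [(0.11, [[334.5, 239.6]]), (0.115, [[334.5, 238.3]]), (0.12, [[334.6, 236.9]]), (0.125, [[334.6, 235.5]]), (0.176, [[335.1, 220.9]]), (0.186, [[335.2, 218.0]])]
```

{"method": "apply_moves", "body": {"increments": [{"grip":0.05,"linear":[0,0,-20],"turn":[0,0,0]},{"grip":0.05,"linear":[0,0,-38],"turn":[0,0,0]},{"grip":0.05,"linear":[0,0,-44],"turn":[0,0,0]},{"grip":0.05,"linear":[0,0,-44],"turn":[0,0,0]},{"grip":0.05,"linear":[2.6,-20,-44],"turn":[0,0,0]},{"grip":0.05,"linear":[5.3,-40,-44],"turn":[0,0,0]},{"grip":0.05,"linear":[7.1,-53.5,-44],"turn":[0,0,0]},{"grip":0.05,"linear":[7.1,-53.5,-44],"turn":[0,0,0]},{"grip":0.05,"linear":[7.1,-53.5,-44],"turn":[0,0,0]}]}}

```text
time: 12.1
tool_pos: [0.5693, 0.0213, 0.0747]
tool_rot: [-3.141, -0.001, 0.132]
contact_force: [0.0, 0.4, -3.4]
opening: 0.0178
```

```bash
python3 - <<'E'
from h import *
st,im=wshot('w11'); print(st['time'],st['tool_pos'],st['tool_rot'],st['contact_force'],st['opening'])
im=read_camera('scene')[:,:,::-1]
cv2.imwrite('pics/s11.png',cv2.resize(im[170:320,260:400],None,fx=4,fy=4,interpolation=cv2.INTER_CUBIC))
E
```

```text
12.1 [0.569252   0.02130675 0.07466184] [-3.14126263e+00 -6.39302429e-04  1.32096704e-01] [ 0.04021215  0.43106156 -3.39042272] 0.01781093890525201
```

View pics/s11.png

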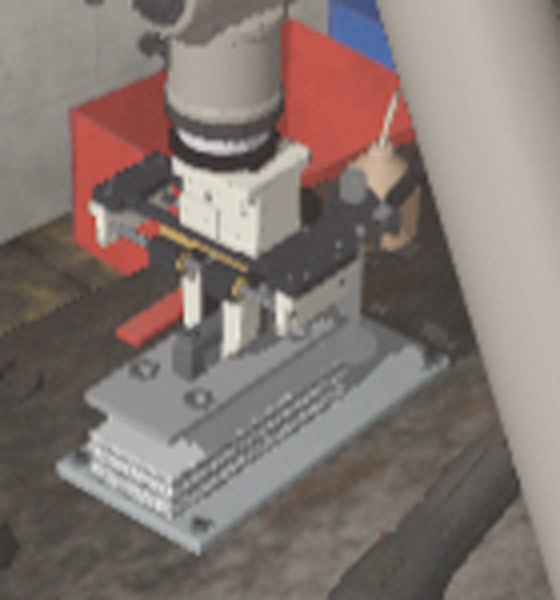

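View pics/w11.png

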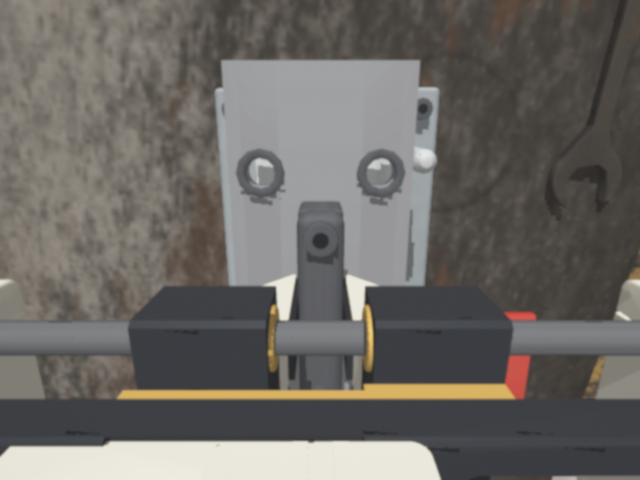

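```bash
python3 - <<'E'
from h import *
crop('w11','w11c',380,50,460,210,5)
c=wcam('w11'); y=.1326; J=np.array([[np.cos(y),np.sin(y)],[-np.sin(y),np.cos(y)]]); O=np.array([.5735,.015])
j=lambda uv,z:(J@(onz(c,uv,z)[:2]-O)*1e3).round(1)
print('pin',j((424,160),.077)); print('plate TR',j((419.5,60.5),.0945),'TL',j((223,60.5),.0945),'edge lower',j((407,285),.0945),'base TL/TR',j((217,89),.012),j((439,89),.012))
E
```

```text
pin [44.4 65.8]
plate TR [ 35.  106.2] TL [-43.2 106.2] edge lower [36.1  9.7] base TL/TR [-67.5 103.2] [ 67.9 103.2]
```

View pics/w11c.png

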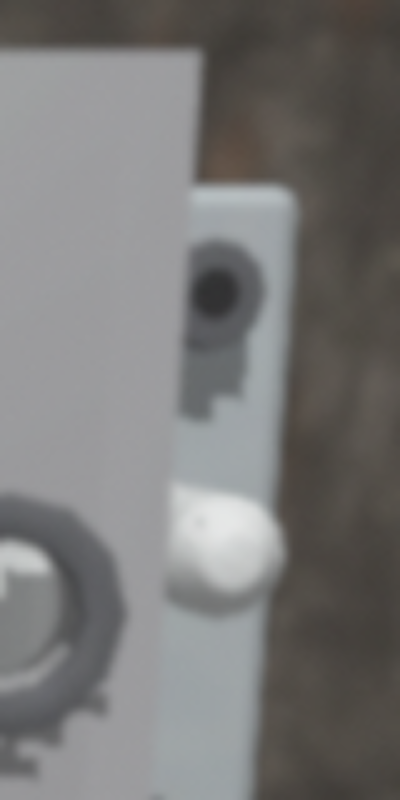

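{"method": "apply_moves", "body": {"increments": [{"grip":0.05,"linear":[2,-3.3,0],"turn":[0,0,0]},{"grip":0.05,"linear":[2,-3.3,-10],"turn":[0,0,0]},{"grip":0.05,"linear":[2,-3.3,-20],"turn":[0,0,0]},{"grip":0.05,"linear":[2,-3.3,-26],"turn":[0,0,0]},{"grip":0.05,"linear":[2,-3.3,-28],"turn":[0,0,0]},{"grip":0.05,"linear":[2,-3.3,-28],"turn":[0,0,0]}]}}

```text
time: 12.8
tool_pos: [0.5708, 0.0178, 0.0456]
tool_rot: [-3.141, 0.001, 0.133]
contact_force: [-0.5, 0.3, -4.4]
opening: 0.0176
```

{"method": "apply_moves", "body": {"increments": [{"grip":0.05,"linear":[0,0,-1],"turn":[0,0,0]},{"grip":0.05,"linear":[0,0,-2],"turn":[0,0,0]},{"grip":0.05,"linear":[0,0,-3],"turn":[0,0,0]},{"grip":0.05,"linear":[0,0,-3],"turn":[0,0,0]}]}}

```text
time: 13.2
tool_pos: [0.5711, 0.0178, 0.0433]
tool_rot: [3.142, -0.0, 0.133]
contact_force: [1.1, -0.2, -3.0]
opening: 0.0174
```

{"method": "apply_moves", "body": {"increments": [{"grip":0.05,"linear":[0,0,-1],"turn":[0,0,0]},{"grip":0.05,"linear":[0,0,-1.5],"turn":[0,0,0]},{"grip":0.05,"linear":[0,0,-1.5],"turn":[0,0,0]}]}}

```text
time: 13.5
tool_pos: [0.5711, 0.0178, 0.0417]
tool_rot: [-3.142, 0.0, 0.133]
contact_force: [-0.8, 0.0, -3.4]
opening: 0.0173
```

{"method": "apply_moves", "body": {"increments": [{"grip":0.05,"linear":[0,0,-0.7],"turn":[0,0,0]},{"grip":0.05,"linear":[0,0,-1.5],"turn":[0,0,0]},{"grip":0.05,"linear":[0,0,-1.5],"turn":[0,0,0]}]}}

```text
time: 13.8
tool_pos: [0.5711, 0.0178, 0.0402]
tool_rot: [3.142, -0.0, 0.133]
contact_force: [-0.3, 0.6, -3.5]
opening: 0.0175
```

{"method": "apply_moves", "body": {"increments": [{"grip":0.05,"linear":[0,0,-0.7],"turn":[0,0,0]},{"grip":0.05,"linear":[0,0,-1.2],"turn":[0,0,0]},{"grip":0.05,"linear":[0,0,-1.2],"turn":[0,0,0]}]}}

```text
time: 14.1
tool_pos: [0.5712, 0.0178, 0.0401]
tool_rot: [3.141, -0.001, 0.133]
contact_force: [-2.3, -0.1, 5.9]
opening: 0.0174
```

{"method": "apply_moves", "body": {"increments": [{"grip":0.05,"linear":[0,0,0.8],"turn":[0,0,0]},{"grip":0.05,"linear":[1,0.1,0.8],"turn":[0,0,0]},{"grip":0.05,"linear":[2,0.3,0.8],"turn":[0,0,0]},{"grip":0.05,"linear":[2,0.3,0.8],"turn":[0,0,0]}]}}

```text
time: 14.5
tool_pos: [0.5728, 0.018, 0.0401]
tool_rot: [3.142, 0.001, 0.133]
contact_force: [-5.0, -0.5, 4.5]
opening: 0.0175
```

{"method": "apply_moves", "body": {"increments": [{"grip":0.05,"linear":[0.1,-1,0],"turn":[0,0,0]},{"grip":0.05,"linear":[0.3,-2,0],"turn":[0,0,0]},{"grip":0.05,"linear":[0.3,-2,0],"turn":[0,0,0]}]}}

```text
time: 14.8
tool_pos: [0.5739, 0.0166, 0.0401]
tool_rot: [-3.141, -0.001, 0.133]
contact_force: [-1.7, 4.9, 4.4]
opening: 0.0178
```

{"method": "apply_moves", "body": {"increments": [{"grip":0.05,"linear":[0.5,0.1,0.6],"turn":[0,0,0]},{"grip":0.05,"linear":[1.5,0.2,0.6],"turn":[0,0,0]},{"grip":0.05,"linear":[1.5,0.2,0.6],"turn":[0,0,0]}]}}

```text
time: 15.1
tool_pos: [0.5748, 0.016, 0.0402]
tool_rot: [3.141, 0.001, 0.133]
contact_force: [-2.6, 0.4, -0.0]
opening: 0.0177
```

{"method": "apply_moves", "body": {"increments": [{"grip":0.05,"linear":[0.1,-1,0],"turn":[0,0,0]},{"grip":0.05,"linear":[0.2,-1.5,0],"turn":[0,0,0]},{"grip":0.05,"linear":[0.2,-1.5,0],"turn":[0,0,0]}]}}

```text
time: 15.4
tool_pos: [0.5752, 0.0147, 0.0402]
tool_rot: [3.142, 0.0, 0.133]
contact_force: [-0.6, 1.3, -2.9]
opening: 0.0178
```

```bash
python3 - <<'E'
from h import *
st,im=wshot('w12'); print(st['time'],st['tool_pos'],st['tool_rot'],st['contact_force'],st['opening'])
crop('w12','w12c',200,40,460,260,3)
E
```

```text
15.4 [0.57516021 0.01467636 0.04018113] [3.14154046e+00 9.52461275e-07 1.32824666e-01] [-0.55066104  1.34348418 -2.89073724] 0.017762370926237437
```

View pics/w12c.png

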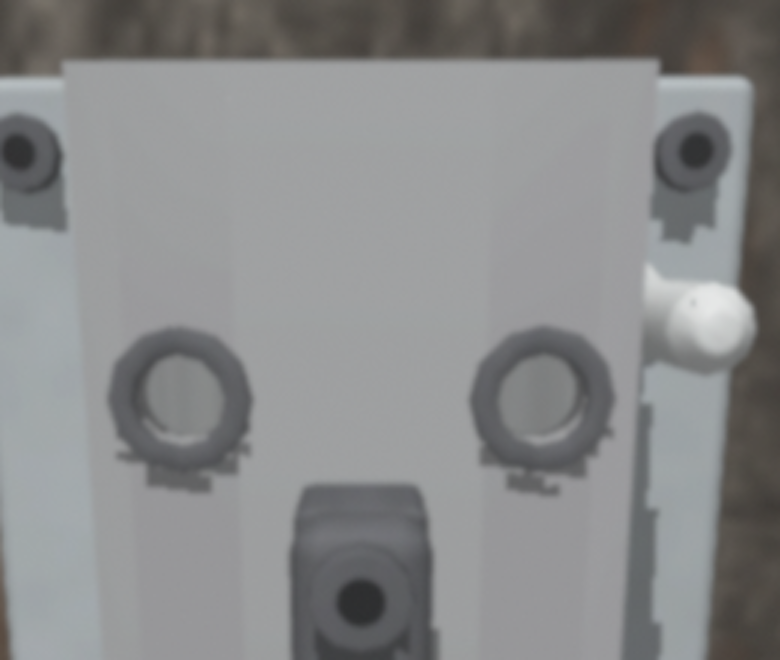

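```bash
python3 - <<'E'
from h import *
c=wcam('w12'); y=.1326; J=np.array([[np.cos(y),np.sin(y)],[-np.sin(y),np.cos(y)]]); O=np.array([.5735,.015])
a=lambda u,v:((u+.5)/3-.5+200,(v+.5)/3-.5+40)
j=lambda uv,z:(J@(onz(c,a(*uv),z)[:2]-O)*1e3).round(1)
print('pin',j((712,328),.077),'plate',j((63,61),.060),j((659,61),.060),j((641,400),.06),j((622,655),.06))
print('base',j((751,77),.012),'holes',j((695,151),.012),j((18,151),.012))
E
```

```text
pin [44.7 65.4] plate [-39.2  99. ] [39.8 99. ] [40.5 54.4] [40.2 15.7]
base [ 67.3 104.1] holes [58.7 92.2] [-59.8  92.1]
```

{"method": "apply_moves", "body": {"increments": [{"grip":0.05,"linear":[1,0.1,0],"turn":[0,0,0]},{"grip":0.05,"linear":[1.5,0.2,0],"turn":[0,0,0]},{"grip":0.05,"linear":[1.5,0.2,0],"turn":[0,0,0]}]}}

```text
time: 15.75
tool_pos: [0.5752, 0.0147, 0.0403]
tool_rot: [3.142, 0.003, 0.133]
contact_force: [-7.3, -1.2, 1.5]
opening: 0.0177
```

{"method": "apply_moves", "body": {"increments": [{"grip":0.05,"linear":[0.1,-1,0],"turn":[0,0,0]},{"grip":0.05,"linear":[0.2,-1.5,0],"turn":[0,0,0]},{"grip":0.05,"linear":[0.2,-1.5,0],"turn":[0,0,0]}]}}

```text
time: 16.05
tool_pos: [0.5752, 0.0145, 0.0402]
tool_rot: [-3.14, 0.003, 0.133]
contact_force: [-6.6, 5.9, 1.8]
opening: 0.0175
```

{"method": "apply_moves", "body": {"increments": [{"grip":0.05,"linear":[-1,0.9,0],"turn":[0,0,0]},{"grip":0.05,"linear":[-1,0.9,0],"turn":[0,0,0]},{"grip":0.3,"linear":[-1,0.9,0],"turn":[0,0,0]},{"grip":0.35,"linear":[-1,0.9,0],"turn":[0,0,0]},{"grip":0.45,"linear":[-1,0.9,0],"turn":[0,0,0]},{"grip":0.5,"linear":[-1,0.9,0],"turn":[0,0,0]},{"grip":0.5,"linear":[-1,0.9,0],"turn":[0,0,0]},{"grip":0.5,"linear":[-1,0.9,0],"turn":[0,0,0]}]}}

```text
time: 16.85
tool_pos: [0.576, 0.0143, 0.0405]
tool_rot: [3.141, -0.0, 0.133]
contact_force: [-0.2, 0.3, 0.7]
opening: 0.0458
```

```bash
python3 - <<'E'
from h import *
st,im=wshot('w13'); print(st['time'],st['tool_pos'],st['tool_rot'],st['contact_force'],st['opening'])
crop('w13','w13c',200,40,460,260,3)
im=read_camera('scene')[:,:,::-1]
cv2.imwrite('pics/s13.png',cv2.resize(im[170:320,260:400],None,fx=4,fy=4,interpolation=cv2.INTER_CUBIC))
E
```

```text
16.85 [0.5760001  0.014343   0.04051877] [ 3.14145758e+00 -4.25470471e-04  1.32798263e-01] [-0.19883629  0.32956391  0.67656294] 0.045840498430993984
```

View pics/w13.png

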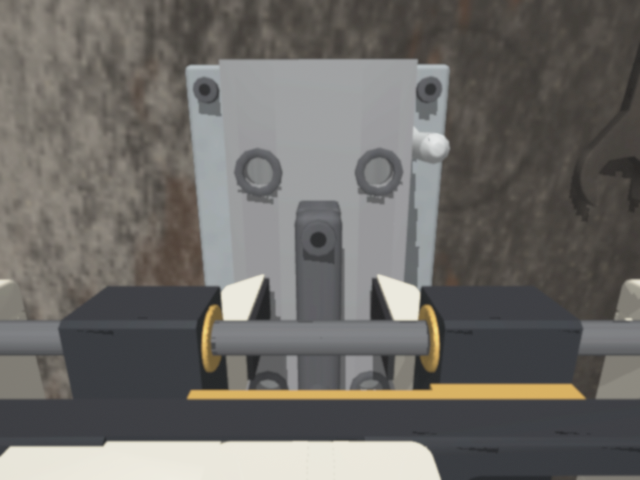

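View pics/s13.png

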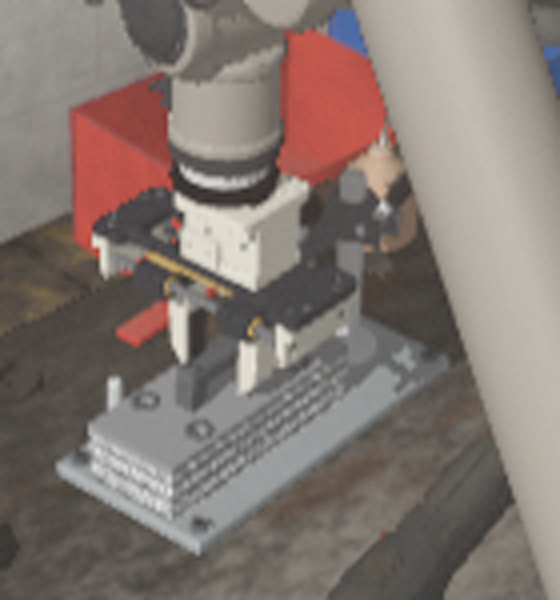

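{"method": "apply_moves", "body": {"increments": [{"grip":0.5,"linear":[0,0,10],"turn":[0,0,0]},{"grip":0.5,"linear":[0,0,35],"turn":[0,0,0]},{"grip":0.3,"linear":[0,0,75],"turn":[0,0,0]},{"grip":0,"linear":[0,0,115],"turn":[0,0,0]},{"grip":0,"linear":[0,0,145],"turn":[0,0,0]},{"grip":0,"linear":[0,0,155],"turn":[0,0,0]},{"grip":0,"linear":[0,0,155],"turn":[0,0,0]}]}}

```text
time: 17.65
tool_pos: [0.5765, 0.0143, 0.1972]
tool_rot: [3.141, -0.004, 0.133]
contact_force: [-0.4, -0.1, -0.5]
opening: 0.0104
```

{"method": "apply_moves", "body": {"increments": [{"grip":0,"linear":[2,-20,0],"turn":[0,0,0]},{"grip":0,"linear":[6,-60,0],"turn":[0,0,0]},{"grip":0,"linear":[8.5,-83,0],"turn":[0,0,0]},{"grip":0,"linear":[8.5,-83,0],"turn":[0,0,0]},{"grip":0,"linear":[8.5,-83,0],"turn":[0,0,0]}]}}

```text
time: 18.15
tool_pos: [0.5835, -0.0685, 0.1936]
tool_rot: [-3.14, 0.003, 0.132]
contact_force: [0.4, 1.2, 0.6]
opening: 0.0004
```

```bash
python3 - <<'E'
from h import *
st,im=wshot('w14'); print(st['time'],st['tool_pos'],st['tool_rot'],st['contact_force'],st['opening'])
im=read_camera('scene')[:,:,::-1]; cv2.imwrite('pics/s14f.png',im)
cv2.imwrite('pics/s14.png',cv2.resize(im[150:320,260:400],None,fx=3.5,fy=3.5,interpolation=cv2.INTER_CUBIC))
E
```

```text
18.15 [ 0.5834756  -0.06854055  0.19360655] [-3.13997377e+00  2.92075783e-03  1.31642381e-01] [0.39880802 1.17877103 0.5519785 ] 0.0003754970504229779
```

View pics/w14.png

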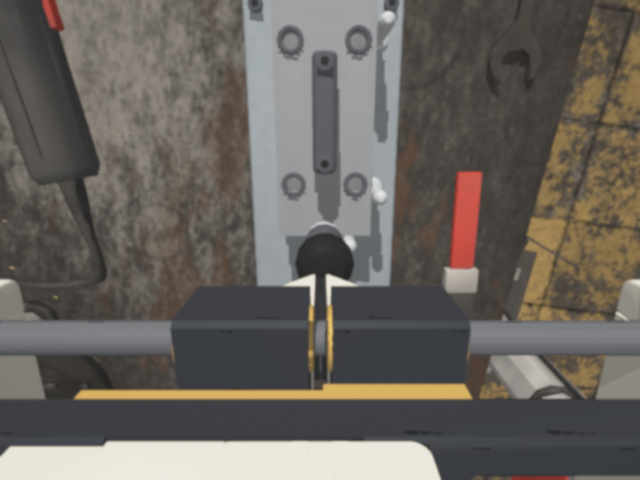

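View pics/s14.png

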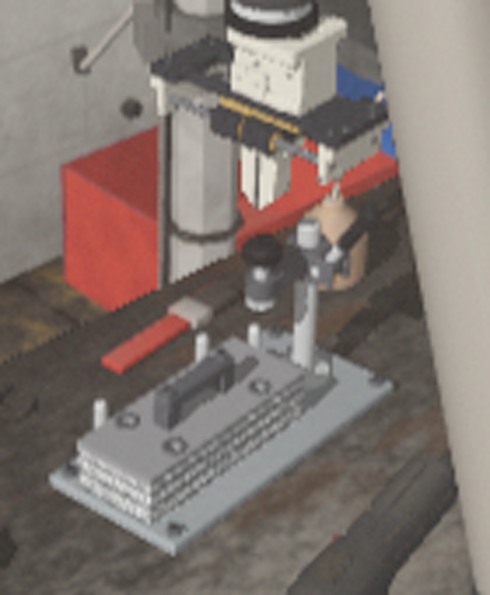

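```bash
python3 - <<'E'
from h import *
c=wcam('w14'); print([onz(c,(325,259),z).round(4) for z in (.18,.186)])
y=.1326; J=np.array([[np.cos(y),np.sin(y)],[-np.sin(y),np.cos(y)]]); O=np.array([.5735,.015])
j=lambda uv,z:(J@(onz(c,uv,z)[:2]-O)*1e3).round(1)
print('plate',j((283,236),.06),j((370.5,236),.06),'screws',j((324,61),.096),j((324,165),.096),'pins',j((389,18),.077),j((381,197),.077),'base BL',j((260,270),.012))
E
```

```text
[array([ 0.5844, -0.0644,  0.18  ]), array([ 0.5841, -0.0623,  0.186 ])]
plate [ -35.3 -101.1] [  41. -101.] screws [-0.  33.5] [  0.1 -36.7] pins [46.1 64.4] [ 45.9 -63.7] base BL [ -65.1 -151.2]
```

{"method": "apply_moves", "body": {"increments": [{"grip":0,"linear":[0.5,3,-15],"turn":[0,0,0]},{"grip":0,"linear":[0.5,3,-30],"turn":[0,0,0]},{"grip":0,"linear":[0.5,3,-34],"turn":[0,0,0]},{"grip":0,"linear":[0.5,3,-37],"turn":[0,0,0]},{"grip":0,"linear":[0.5,3,-40],"turn":[0,0,0]},{"grip":0,"linear":[0.5,3,-43],"turn":[0,0,0]}]}}

```text
time: 18.85
tool_pos: [0.5852, -0.0652, 0.1532]
tool_rot: [3.142, -0.001, 0.133]
contact_force: [-1.1, 1.9, 3.2]
opening: 0.0004
```

{"method": "apply_moves", "body": {"increments": [{"grip":0,"linear":[0,0,-4],"turn":[0,0,0]},{"grip":0,"linear":[0,0,-8],"turn":[0,0,0]},{"grip":0,"linear":[0,0,-12],"turn":[0,0,0]},{"grip":0,"linear":[0,0,-16],"turn":[0,0,0]},{"grip":0,"linear":[0,0,-20],"turn":[0,0,0]},{"grip":0,"linear":[0,0,-20],"turn":[0,0,0]}]}}

```text
time: 19.45
tool_pos: [0.5846, -0.0659, 0.1317]
tool_rot: [3.141, 0.001, 0.133]
contact_force: [0.0, -0.3, 0.2]
opening: 0.0005
```

```bash
python3 - <<'E'
from h import *
im=read_camera('scene')[:,:,::-1]
cv2.imwrite('pics/s15.png',cv2.resize(im[150:320,260:400],None,fx=3.5,fy=3.5,interpolation=cv2.INTER_CUBIC))
E
```

```text
(no output)
```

View pics/s15.png

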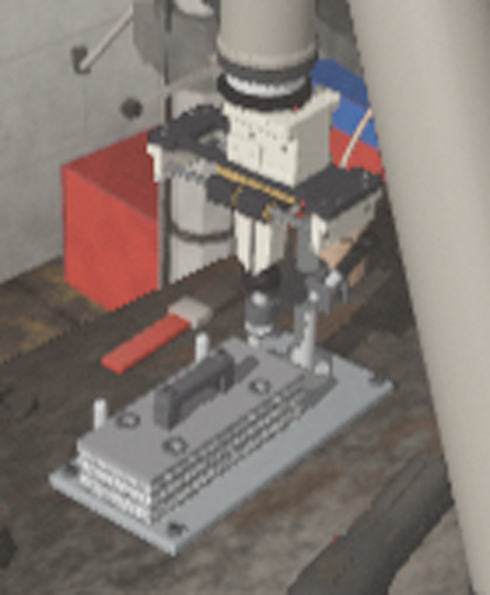

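{"method": "apply_moves", "body": {"increments": [{"grip":0,"linear":[0,0,-4],"turn":[0,0,0]},{"grip":0,"linear":[0,0,-8],"turn":[0,0,0]},{"grip":0,"linear":[0,0,-12],"turn":[0,0,0]},{"grip":0,"linear":[0,0,-16],"turn":[0,0,0]},{"grip":0,"linear":[0,0,-20],"turn":[0,0,0]},{"grip":0,"linear":[0,0,-23],"turn":[0,0,0]},{"grip":0,"linear":[0,0,-25],"turn":[0,0,0]}]}}

```text
time: 20.2
tool_pos: [0.5848, -0.0658, 0.107]
tool_rot: [3.141, 0.0, 0.133]
contact_force: [-1.1, -2.1, 2.8]
opening: 0.0003
```

{"method": "apply_moves", "body": {"increments": [{"grip":0,"linear":[0,0,-2],"turn":[0,0,0]},{"grip":0,"linear":[0,0,-4],"turn":[0,0,0]}]}}

```text
time: 20.4
tool_pos: [0.5848, -0.0657, 0.1033]
tool_rot: [3.141, -0.0, 0.133]
contact_force: [-0.7, -2.6, 4.0]
opening: 0.0007
```

{"method": "apply_moves", "body": {"increments": [{"grip":0,"linear":[0,0,-2],"turn":[0,0,0]},{"grip":0,"linear":[0,0,-3],"turn":[0,0,0]}]}}

```text
time: 20.6
tool_pos: [0.5849, -0.0657, 0.1003]
tool_rot: [3.142, -0.0, 0.133]
contact_force: [-0.5, -2.2, 2.5]
opening: 0.0002
```

{"method": "apply_moves", "body": {"increments": [{"grip":0,"linear":[0,0,-2],"turn":[0,0,0]},{"grip":0,"linear":[0,0,-3],"turn":[0,0,0]}]}}

```text
time: 20.8
tool_pos: [0.5849, -0.0656, 0.0974]
tool_rot: [3.141, -0.0, 0.133]
contact_force: [-1.7, -1.9, 5.7]
opening: 0.0003
```

{"method": "apply_moves", "body": {"increments": [{"grip":0,"linear":[0,0,-1],"turn":[0,0,0]},{"grip":0,"linear":[0,0,-2],"turn":[0,0,0]}]}}

```text
time: 21.0
tool_pos: [0.585, -0.0657, 0.096]
tool_rot: [3.141, -0.001, 0.133]
contact_force: [-2.8, -1.7, 8.4]
opening: 0.0004
```

{"method": "apply_moves", "body": {"increments": [{"grip":0,"linear":[0,0,-1],"turn":[0,0,0]},{"grip":0,"linear":[0,0,-1.5],"turn":[0,0,0]},{"grip":0,"linear":[0,0,-1.5],"turn":[0,0,0]}]}}

```text
time: 21.3
tool_pos: [0.585, -0.0657, 0.095]
tool_rot: [3.141, -0.001, 0.133]
contact_force: [-3.8, -2.0, 9.0]
opening: 0.0004
```

```bash
python3 - <<'E'
from h import *
im=read_camera('scene')[:,:,::-1]
cv2.imwrite('pics/s16.png',cv2.resize(im[170:310,270:390],None,fx=4.2,fy=4.2,interpolation=cv2.INTER_CUBIC))
E
```

```text
(no output)
```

View pics/s16.png

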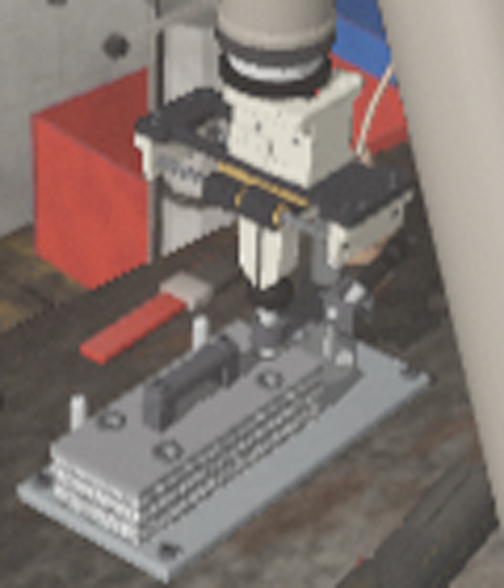

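{"method": "apply_moves", "body": {"increments": [{"grip":0,"linear":[0,0,-1],"turn":[0,0,0]},{"grip":0,"linear":[0,0,-1],"turn":[0,0,0]},{"grip":0,"linear":[0,0,5],"turn":[0,0,0]},{"grip":0,"linear":[0,0,35],"turn":[0,0,0]},{"grip":0,"linear":[0,0,75],"turn":[0,0,0]},{"grip":0,"linear":[-10,0,115],"turn":[0,0,0]},{"grip":0,"linear":[-30,0,140],"turn":[0,0,1]},{"grip":0,"linear":[-50,0,150],"turn":[0,0,2.4]},{"grip":0,"linear":[-70,0,160],"turn":[0,0,3.8]},{"grip":0,"linear":[-90,0,160],"turn":[0,0,5.2]}]}}

```text
time: 22.35
tool_pos: [0.4948, -0.0652, 0.2552]
tool_rot: [3.14, -0.002, 0.684]
contact_force: [-0.6, -0.5, 0.3]
opening: 0.0007
```

{"method": "apply_moves", "body": {"increments": [{"grip":0,"linear":[-10,-10,0],"turn":[0,0,1.4]},{"grip":0,"linear":[-20,-30,0],"turn":[0,0,2.8]},{"grip":0,"linear":[-25,-50,0],"turn":[0,0,4.2]},{"grip":0,"linear":[-30,-70,0],"turn":[0,0,5.6]},{"grip":0,"linear":[-30,-75,0],"turn":[0,0,7]},{"grip":0,"linear":[-30,-75,0],"turn":[0,0,8.4]},{"grip":0,"linear":[-30,-75,0],"turn":[0,0,9.8]},{"grip":0,"linear":[-30,-75,0],"turn":[0,0,9.8]},{"grip":0,"linear":[-30,-75,0],"turn":[0,0,9.8]}]}}

```text
time: 23.25
tool_pos: [0.4649, -0.1403, 0.2538]
tool_rot: [-3.142, -0.001, 1.7]
contact_force: [0.2, -0.3, -0.4]
opening: 0.0003
```

```bash
python3 - <<'E'
from h import *
st,im=wshot('w17'); print(st['time'],st['tool_pos'],st['tool_rot'],st['contact_force'],st['opening'])
im=read_camera('scene')[:,:,::-1]; cv2.imwrite('pics/s17f.png',im)
cv2.imwrite('pics/s17.png',cv2.resize(im[170:310,270:390],None,fx=4.2,fy=4.2,interpolation=cv2.INTER_CUBIC))
E
```

```text
23.25 [ 0.4648793  -0.14031144  0.25375864] [-3.14153396e+00 -6.66654304e-04  1.69985004e+00] [ 0.2192294  -0.31095955 -0.39584168] 0.00032337383518435696
```

View pics/w17.png

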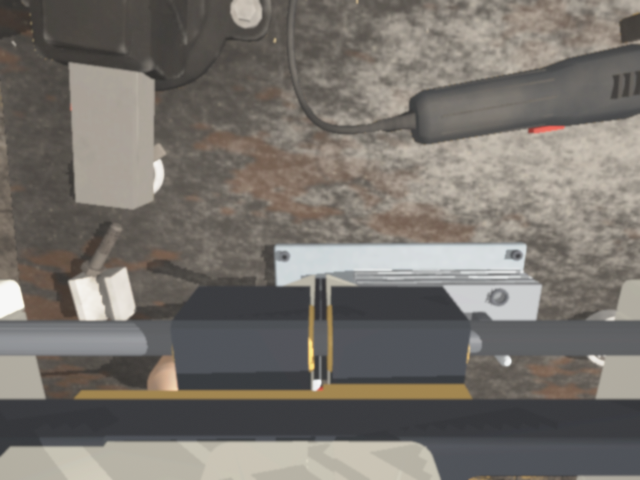

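View pics/s17.png

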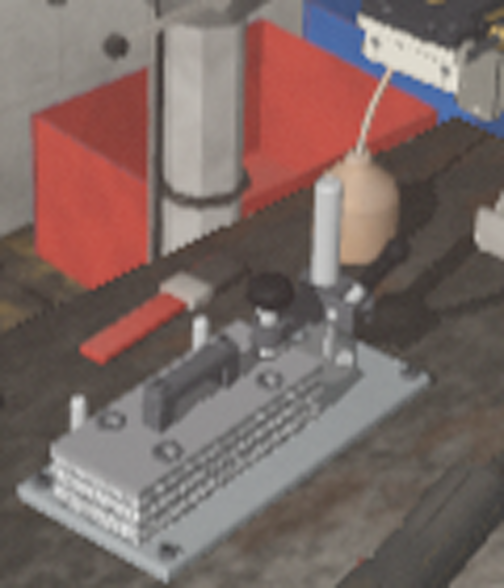

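```bash
python3 - <<'E'
from h import *
crop('s17f','s17z',325,205,385,265,10)
crop('scene0','s0z',325,195,385,255,10)
s=cam('scene')
O=np.array([.5735,.015,0]);y=.1326
def jw(x,yy,z): return O+[x*np.cos(y)-yy*np.sin(y),x*np.sin(y)+yy*np.cos(y),z]
for nm,z0 in (('now',.057),('start',.114)):
  for hx,hz in ((-.02,.019),(-.03,.019)):
    print(nm,hx,'hinge',proj(s,jw(hx,-.15,z0+hz)).round(1),'ball',proj(s,jw(hx-.0413,-.15,z0+hz+.066)).round(1),jw(hx-.0413,-.15,z0+hz+.066).round(4))
E
```

```text
now -0.02 hinge [[352.6 242.4]] ball [[364.7 229.2]] [ 0.5326 -0.1418  0.142 ]
now -0.03 hinge [[355.2 243.6]] ball [[367.4 230.5]] [ 0.5227 -0.1431  0.142 ]
start -0.02 hinge [[353.5 226.7]] ball [[365.8 212.8]] [ 0.5326 -0.1418  0.199 ]
start -0.03 hinge [[356.1 227.9]] ball [[368.5 214. ]] [ 0.5227 -0.1431  0.199 ]
```

View pics/s17z.png

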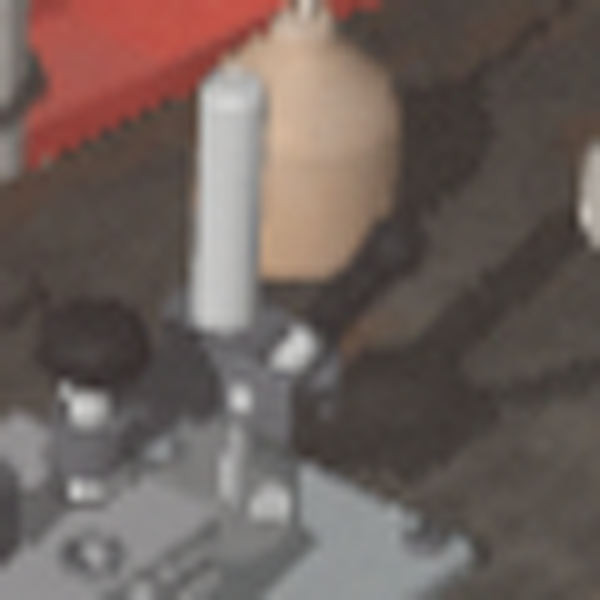

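View pics/s0z.png

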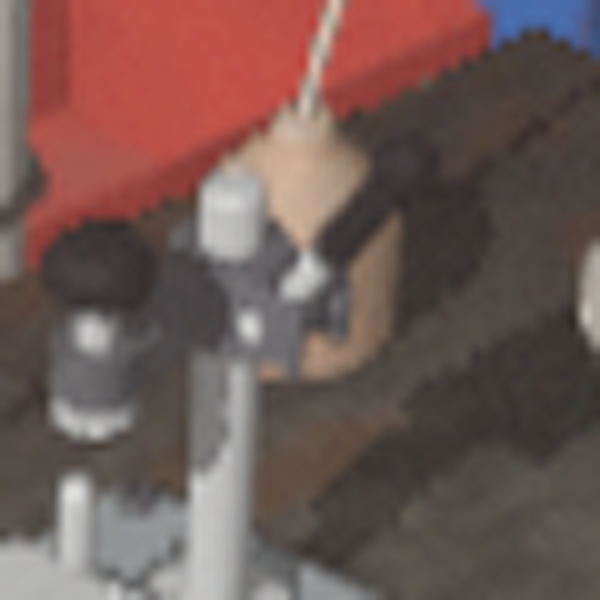

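```bash
python3 - <<'E'
import numpy as np
y=.1326;O=np.array([573.5,15.])
for t in [58,52,46,40,34,28,22,16,10,5,0,-4,-8,-10]:
    r=np.radians(t); x=-20-78*np.cos(r)+4; w=O+[x*np.cos(y)+150*np.sin(y),x*np.sin(y)-150*np.cos(y)]
    z=76+78*np.sin(r)+9.5-28
    print(t,w.round(1),round(z,1),'rel',(w-[536.5,-141.3]).round(1),round(z-135,1))
E
```

```text
58 [ 536.5 -141.3] 123.6 rel [0. 0.] -11.4
52 [ 529.9 -142.1] 119.0 rel [-6.6 -0.8] -16.0
46 [ 523.8 -143. ] 113.6 rel [-12.7  -1.7] -21.4
40 [ 518.2 -143.7] 107.6 rel [-18.3  -2.4] -27.4
34 [ 513.4 -144.3] 101.1 rel [-23.1  -3. ] -33.9
28 [ 509.2 -144.9] 94.1 rel [-27.3  -3.6] -40.9
22 [ 505.8 -145.4] 86.7 rel [-30.7  -4.1] -48.3
16 [ 503.2 -145.7] 79.0 rel [-33.3  -4.4] -56.0
10 [ 501.3 -146. ] 71.0 rel [-35.2  -4.7] -64.0
5 [ 500.5 -146.1] 64.3 rel [-36.   -4.8] -70.7
0 [ 500.2 -146.1] 57.5 rel [-36.3  -4.8] -77.5
-4 [ 500.3 -146.1] 52.1 rel [-36.2  -4.8] -82.9
-8 [ 500.9 -146. ] 46.6 rel [-35.6  -4.7] -88.4
-10 [ 501.3 -146. ] 44.0 rel [-35.2  -4.7] -91.0
```

{"method": "apply_moves", "body": {"increments": [{"grip":0,"linear":[30,0,0],"turn":[0,0,0]},{"grip":0,"linear":[65,-1,-20],"turn":[0,0,0]},{"grip":0,"linear":[71.5,-1,-60],"turn":[0,0,0]},{"grip":0,"linear":[71.5,-1,-100],"turn":[0,0,0]},{"grip":0,"linear":[71.5,-1,-120],"turn":[0,0,0]},{"grip":0,"linear":[71.5,-1,-120],"turn":[0,0,0]},{"grip":0,"linear":[71.5,-1,-120],"turn":[0,0,0]}]}}

```text
time: 24.05
tool_pos: [0.5368, -0.1417, 0.1346]
tool_rot: [3.141, 0.0, 1.703]
contact_force: [0.3, -1.0, 0.3]
opening: 0.0003
```

```bash
python3 - <<'E'
from h import *
st=observe(); print(st['time'],st['tool_pos'],st['contact_force'])
im=read_camera('scene')[:,:,::-1]; cv2.imwrite('pics/s18f.png',im); crop('s18f','s18',310,165,400,265,6)
E
```

```text
24.05 [ 0.53676389 -0.14169866  0.1345673 ] [ 0.27038027 -0.9644923   0.28628578]
```

View pics/s18.png

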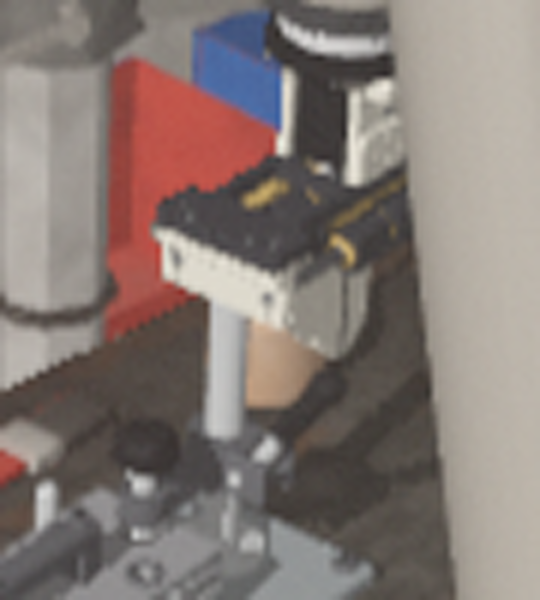

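{"method": "apply_moves", "body": {"increments": [{"grip":0,"linear":[0,0,-8],"turn":[0,0,0]},{"grip":0,"linear":[0,0,-12],"turn":[0,0,0]},{"grip":0,"linear":[-4,-0.5,-15],"turn":[0,0,0]},{"grip":0,"linear":[-7,-0.8,-18],"turn":[0,0,0]}]}}

```text
time: 24.5
tool_pos: [0.5285, -0.1429, 0.117]
tool_rot: [-3.141, 0.001, 1.704]
contact_force: [-8.2, -1.7, 11.1]
opening: 0.0003
```

```bash
python3 - <<'E'
from h import *
st=observe(); print(st['time'],st['tool_pos'],st['contact_force'])
im=read_camera('scene')[:,:,::-1]; cv2.imwrite('pics/s19f.png',im); crop('s19f','s19',310,165,400,265,6)
E
```

```text
24.5 [ 0.52851707 -0.14289146  0.11700383] [-8.17277964 -1.7070279  11.13580717]
```

View pics/s19.png

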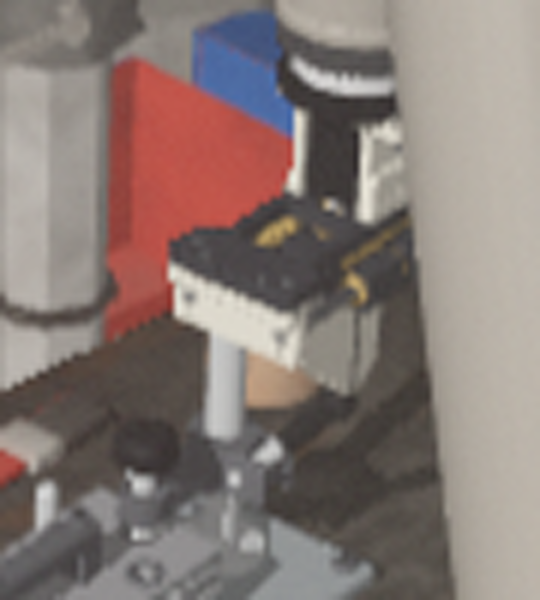

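{"method": "apply_moves", "body": {"increments": [{"grip":0,"linear":[-6.5,-0.8,-5],"turn":[0,0,0]},{"grip":0,"linear":[-12,-1.6,-11],"turn":[0,0,0]},{"grip":0,"linear":[-17,-2.2,-17.5],"turn":[0,0,0]}]}}

```text
time: 24.85
tool_pos: [0.5121, -0.1449, 0.0988]
tool_rot: [3.141, 0.001, 1.703]
contact_force: [-0.6, 0.2, 1.2]
opening: 0.0006
```

{"method": "apply_moves", "body": {"increments": [{"grip":0,"linear":[-4,-0.6,-7],"turn":[0,0,0]},{"grip":0,"linear":[-7.5,-1,-14.5],"turn":[0,0,0]},{"grip":0,"linear":[-10,-1.4,-22],"turn":[0,0,0]}]}}

```text
time: 25.15
tool_pos: [0.502, -0.146, 0.0757]
tool_rot: [-3.141, -0.0, 1.704]
contact_force: [-1.1, -0.4, 0.6]
opening: 0.0003
```

```bash
python3 - <<'E'
from h import *
im=read_camera('scene')[:,:,::-1]; cv2.imwrite('pics/s20f.png',im); crop('s20f','s20',310,175,400,275,6)
wshot('w20')
E
```

```text
(no output)
```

View pics/s20.png

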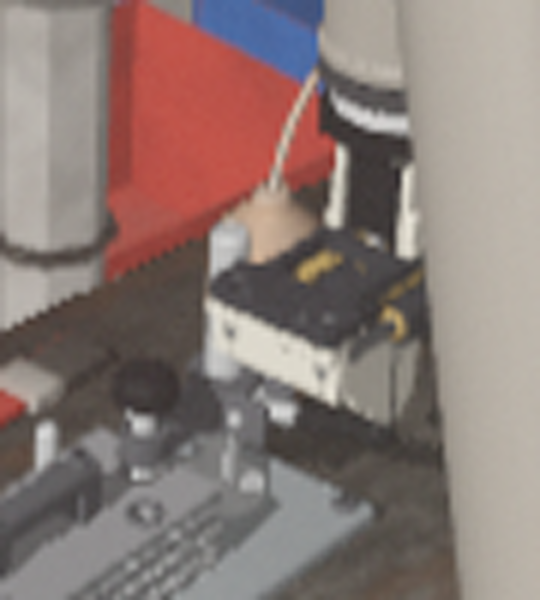

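View pics/w20.png

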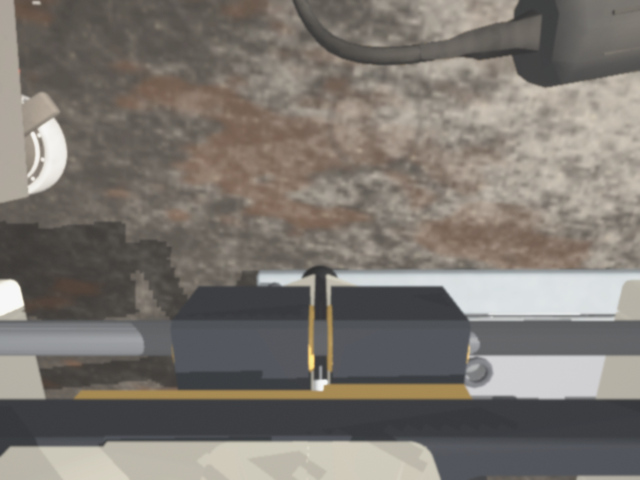

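{"method": "apply_moves", "body": {"increments": [{"grip":0,"linear":[-2,-0.3,-8],"turn":[0,0,0]},{"grip":0,"linear":[-3,-0.4,-15],"turn":[0,0,0]}]}}

```text
time: 25.45
tool_pos: [0.4996, -0.1465, 0.061]
tool_rot: [3.141, 0.0, 1.704]
contact_force: [-0.6, 0.0, 0.2]
opening: 0.0006
```

{"method": "apply_moves", "body": {"increments": [{"grip":0,"linear":[0,0,-4],"turn":[0,0,0]},{"grip":0,"linear":[0,0,-8],"turn":[0,0,0]}]}}

```text
time: 25.65
tool_pos: [0.4993, -0.1463, 0.053]
tool_rot: [-3.141, -0.0, 1.704]
contact_force: [-0.8, -0.6, 1.1]
opening: 0.0001
```

{"method": "apply_moves", "body": {"increments": [{"grip":0,"linear":[0,0,-3],"turn":[0,0,0]},{"grip":0,"linear":[0,0,-5],"turn":[0,0,0]}]}}

```text
time: 25.85
tool_pos: [0.4994, -0.1464, 0.0482]
tool_rot: [-3.142, -0.0, 1.704]
contact_force: [-0.6, 0.7, 0.5]
opening: 0.0004
```

```bash
python3 - <<'E'
from h import *
im=read_camera('scene')[:,:,::-1]; cv2.imwrite('pics/s21f.png',im); crop('s21f','s21',310,175,400,275,6)
wshot('w21'); crop('w21','w21c',240,240,400,300,5)
E
```

```text
(no output)
```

View pics/s21.png

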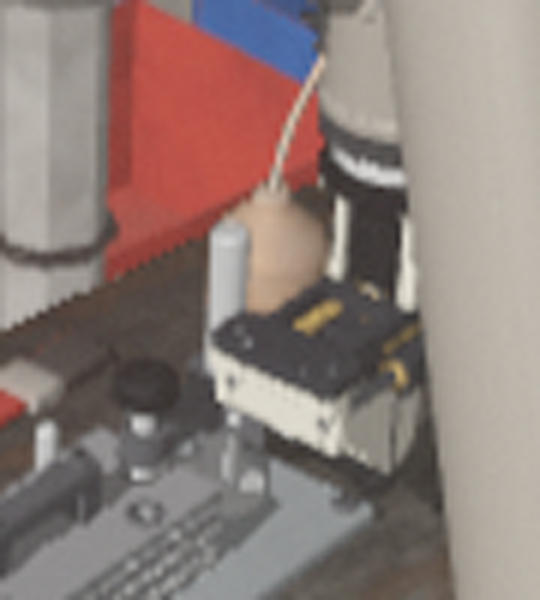

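View pics/w21c.png

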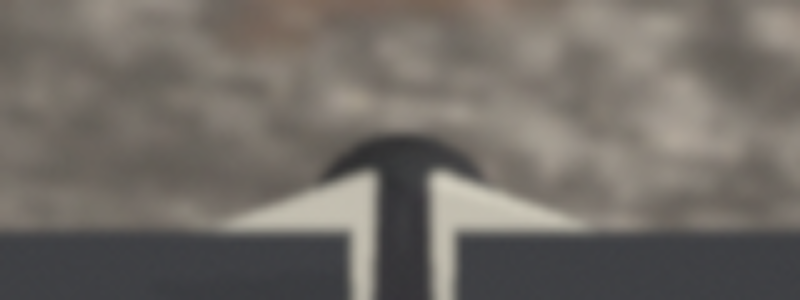

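{"method": "apply_moves", "body": {"increments": [{"grip":0,"linear":[0,0,-2],"turn":[0,0,0]},{"grip":0,"linear":[0,0,-4],"turn":[0,0,0]},{"grip":0,"linear":[0,0,-4],"turn":[0,0,0]}]}}

```text
time: 26.25
tool_pos: [0.4998, -0.1466, 0.0456]
tool_rot: [3.14, 0.001, 1.704]
contact_force: [-3.2, 1.1, 9.9]
opening: 0.0003
```

{"method": "apply_moves", "body": {"increments": [{"grip":0,"linear":[0,0,-1],"turn":[0,0,0]},{"grip":0,"linear":[0,0,-1],"turn":[0,0,0]},{"grip":0,"linear":[0,0,-1],"turn":[0,0,0]}]}}

```text
time: 26.55
tool_pos: [0.4998, -0.1466, 0.045]
tool_rot: [3.14, 0.001, 1.704]
contact_force: [-3.9, 1.5, 12.3]
opening: 0.0003
```

{"method": "apply_moves", "body": {"increments": [{"grip":0,"linear":[0,0,5],"turn":[0,0,0]},{"grip":0,"linear":[-5,0,25],"turn":[0,0,0]},{"grip":0,"linear":[-15,0,60],"turn":[0,0,0]},{"grip":0,"linear":[-25,-10,100],"turn":[0,0,0]},{"grip":0,"linear":[-30,-20,145],"turn":[0,0,0]},{"grip":0,"linear":[-35,-50,185],"turn":[0,0,0]},{"grip":0,"linear":[-40,-80,215],"turn":[0,0,0]},{"grip":0,"linear":[-45,-110,215],"turn":[0,0,0]},{"grip":0,"linear":[-50,-120,215],"turn":[0,0,0]},{"grip":0,"linear":[-50,-120,215],"turn":[0,0,0]}]}}

```text
time: 27.55
tool_pos: [0.4484, -0.267, 0.2577]
tool_rot: [-3.14, -0.001, 1.701]
contact_force: [0.5, 1.0, -0.4]
opening: 0.0005
```

```bash
python3 - <<'E'
from h import *
st=observe(); print(st['time'],st['tool_pos'],st['contact_force'])
im=read_camera('scene')[:,:,::-1]; cv2.imwrite('pics/s22f.png',im); crop('s22f','s22',270,180,400,310,4.5)
im=read_camera('top')[:,:,::-1]; cv2.imwrite('pics/t22f.png',im); crop('t22f','t22',270,180,470,300,4)
E
```

```text
27.55 [ 0.4484401  -0.26703386  0.25768352] [ 0.47186171  0.95515504 -0.40978137]
```

View pics/s22.png

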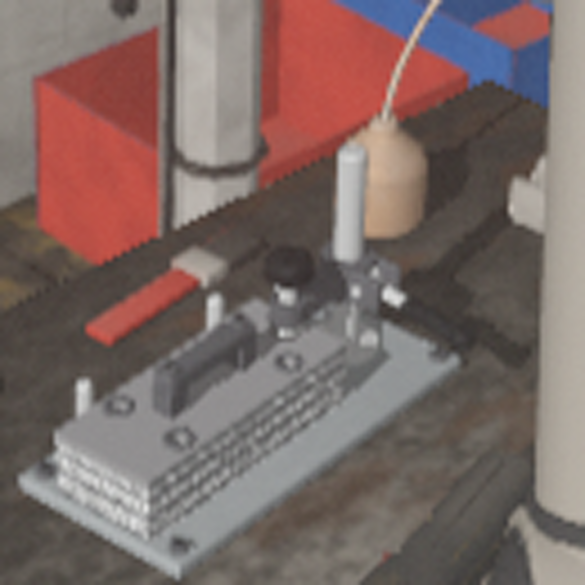

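View pics/t22.png

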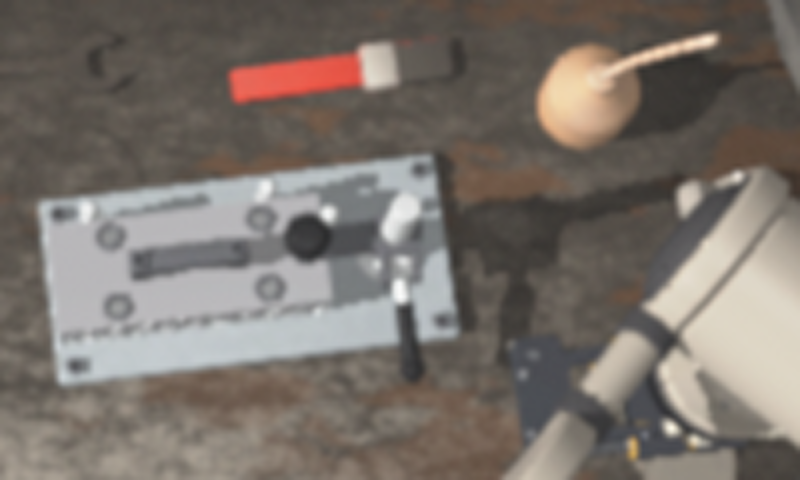

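```bash
python3 - <<'E'
from h import *
s,t=cam('scene'),cam('top')
q=lambda u,v,f,x0,y0:((u+.5)/f-.5+x0,(v+.5)/f-.5+y0)
S=lambda u,v:q(u,v,4.5,270,180);T=lambda u,v:q(u,v,4,270,180)
crop('s22f','s22z',325,205,385,265,10)
print('ball',tri([(s,S(455,341)),(t,T(411,371))]),'expect final',[.5735-.0773*.9912,-.1363-.0773*.1323,.065])
print('knob',tri([(s,S(290,262)),(t,T(306,238))]))
y=.1326;J=np.array([[np.cos(y),np.sin(y)],[-np.sin(y),np.cos(y)]])
P=np.array([onz(t,T(*p),.012) for p in [(40,203),(435,155),(458,335),(60,383)]]).mean(0)[:2]
B=np.array([onz(t,T(*p),.063) for p in [(111,236),(262,218),(271,287),(118,306)]]).mean(0)[:2]
print('bushes rel base centre (jig, expect 0,45):',J@(B-P)*1e3)
E
```

```text
ball (array([ 0.50129748, -0.14581814,  0.0614917 ]), [np.float64(0.0023913505054303187), np.float64(0.0023913505054304935)]) expect final [0.49688024000000003, -0.14652679000000002, 0.065]
knob (array([ 0.58555056, -0.06897299,  0.11609907]), [np.float64(0.0005482208814753415), np.float64(0.0005482208814751109)])
bushes rel base centre (jig, expect 0,45): [ 0.83772088 43.27405971]
```

View pics/s22z.png

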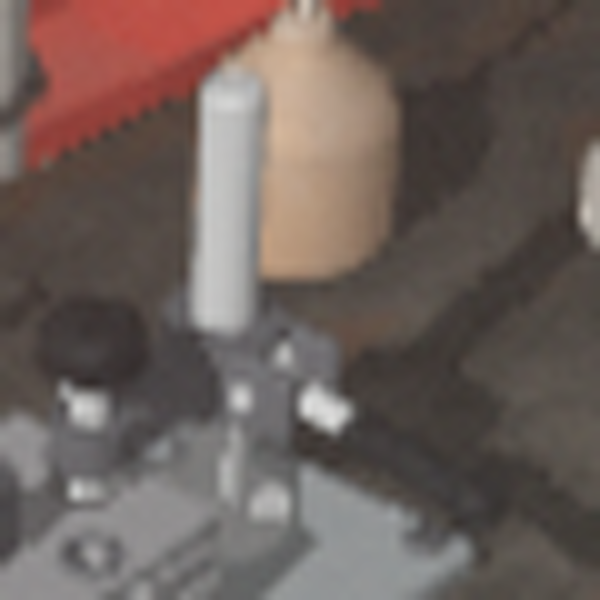

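```bash
python3 - <<'E'
from cell import *
st=observe(); print(st['time'],abs(st['qvel']).max()); print(hand_in())
E
```

```text
27.65 0.01887064023872832
the job is handed in; nothing more can be done
None
```

The job is done and handed in at about 27.7 s of the 67 s allowed. The template lies on the pile against the pins, and the hold-down foot is down on it. The lock lever is swung to its end stop.

**What I did**
- I gripped the template by its handle, slid it in under the raised arm and lowered it until it touched the pile, whose top is about 52 mm above the bench. I slid it against the side pins and the end pin with about 5–7 N, then let go.
- I pressed the knob down until the foot met the template and the spring gave an estimated 3 mm. I then swung the lever down by its ball until it stopped, with about 12 N on the ball.
- I drew the arm clear before handing in. The oil can was untouched, and the release bearing was never approached.

**Last checks**
- **Lever:** the ball stands about 61 mm above the bench, below its hinge at about 76 mm, so it is past level. It stayed down after I let go.
- **Hold-down:** the knob looks unchanged in the scene picture from before the lever was swung. The foot's force after locking could not be measured directly.
- **Template position:** the top camera puts it at x +0.8, y −1.7 mm. With the pins touched it should sit near +0.5, −0.5 mm, which is within the 2 mm calibration, and both are inside the limits.

**What disagreed**
- The fingers really end about 28 mm short of the reported TCP. My first grasp therefore closed just above the handle without touching it. I confirmed the offset from two cameras and re-gripped lower.

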